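# Hand-turn a tray of quail eggs after a power cut

### The arm

A 6-joint arm with a two-finger parallel gripper is mounted at the origin on the work surface. World frame = base frame: x ahead of the robot, y to its left, z up, the work surface at z = 0. Lengths are in m, angles in degrees, forces in N, time in s.
With the tool pointing down it reaches from about 0.375 to 0.9 m from the base axis. Payload 3.1 kg.
Tool frame: the origin (TCP) lies on the centre line of the jaws, within the pads' length; the fingertips stand 25 mm ahead of it and the grasp point (between the pads) lies 6 mm ahead of it; y points along the fingers, x is the direction in which the jaws open and shut, and the axes are right-handed (so a half turn about y gives the same grasp; the last joint's range is limited). The gripper opens to 87 mm and grips with 3 to 60 N. Pads are 19 mm wide; open, the fingers measure 117 mm over their backs; the gripper's body (75 mm by 190 mm) begins 51 mm behind the grasp point.
Start: joints at [-77.378, 30.224, 82.088, -0, 67.689, -10.227], TCP at [0.243, -0.576, 0.248] pointing down, gripper open.
Joint ranges: [-176.69, 176.69], [-43.24, 126.21], [12.49, 139.97], [-82, 262], [0, 151.66], [-163.58, 163.58]. Speed limits (degrees/s): [159.86, 159.86, 180, 180, 180, 180].

### API

Orientations are given as a 3x3 rotation matrix whose columns are the frame's x, y, z axes.
In Python, from rig import * gives the robot as it stands.
- The arm moves only by the tool play_rows, never from a script. Its argument "commands" is a list of rows, each a list of 2 entries, a list of its own where there are three numbers: the shift along the world's x, y, z in m, then the turn, a rotation vector about the world's x, y, z in rad. A call has 1 to 10 rows; each row is the pose to reach, as a shift and turn from the pose commanded when the call began; what a row does not reach only later rows make up. A row lasts 1/8 s, in which the tool goes at most 62.5 mm and 10.7 degrees, less where a joint would pass 70% of its speed; a pose out of reach is approached as far as the arm can. A call with a gripper value outside its range is refused whole. "gripper" is the finger opening in m, from 0 to 0.087, set as the call begins (left out, the last holds). The fingers move at their own pace and stop on an object; the grip force is fixed at half the most. Time passes only in rows, so rows that repeat a pose let the fingers close. It gives the time, the measured TCP pose, the force and the opening at its end, in the units of the state.
- read_state(): the state, without advancing time (a new reading comes with each control period).
- capture(name): name is "scene" or "side" or "wrist"; returns a dict with "frame" (384x512x3 uint8, red, green, blue), "depth" (384x512 float32, m along the optical axis (not along the pixel's ray), 0 where there is no reading), "mtx" (3x3 intrinsics, pixels), "cam_to_world" (4x4, takes a point from camera to world coordinates); the wrist camera has in their place "hand_eye" (4x4, takes a point from camera to tool coordinates, whose origin is the TCP and whose axes are the tool frame's). Camera axes: x right, y down, z forward; pixel columns grow to the right and rows downward; lengths in m; the calibration is good to about 2 mm. A picture is of the moment at which its call begins: read the wrist's pose just before it.
- hand_in(): hands the job in, once; it reports no verdict.
The state is a dict: "time_s": time; "joint_positions": joint angles; "qvel": joint speeds; "tau": joint torques, N m; "position": TCP position; "tcp_rot": TCP orientation; "force": force on the tool from outside, world axes, zero at the start; "moment": the same for the moment, N m; "opening": opening from 0.0 (shut) to 1.0 (fully open).
Only numpy, scipy, OpenCV 4.12 (cv2) and the standard library are available. Lean on these libraries where they do the work, as an engineer would, in place of code of your own. Each camera call takes 0.05 s, during which the arm holds its last target. There are 200 camera calls.

### The job

The power is off, so turn the tray of quail eggs by hand: draw the yellow safety bolt out, lift the red lock bar and swing it right back, then wind the handwheel clockwise until the tray has tipped over the other way and its striker arm just comes up against the red end stop. Do not push the stop out of its place, keep off the eggs, leave the other things on the bench where they are, and let go of the wheel.

Things in the scene. Friction and masses are not known exactly. Their poses are not given: they have to be found in the camera images.
- stand: Egg turning stand of grey angle iron, fixed to the bench: gearbox with handwheel on the right (seen from the robot), the wheel's lock beyond it at -y, tray cradle to its left (y +206 to +540 mm). Origin on the bench under the middle of the gearbox face; z up, x away from the robot's side, y along the cradle's pivot axis (at x 60, z 150 mm) towards the tray.
- wheel_hub (a point): Point on the handwheel's axis, 3 mm below the top of its rim. Fixed to the stand, does not turn. z points out along the shaft, leaning 28 degrees from vertical towards the robot's side; y is the stand's y; x climbs the slope of the gearbox face.
- wheel_slot (a point): Point in the handwheel's rim at its 14 mm lock slot, level with wheel_hub; turns with the wheel, starts at the stand's -y side. The wheel is 140 mm across: black raised rim 14 mm thick (middle radius 63 mm), inside it an open dish 25 mm deep below wheel_hub with a solid web and a low hub 32 mm across. No spokes or handle: the rim is pinched, one finger in the dish, and carried round.
- wheel (a joint): Turn of the handwheel, rad: 0 locked at the start (within 0.03), growing clockwise seen from above along the shaft, to 10.4. 7 rad of wheel tip the cradle by 1 rad (worm drive). Needs 0.3 N m (5 N at the rim), stays where it is left, goes about twice as heavy when the striker meets the end stop. Cannot be turned while the lock bar's nose is in the slot.
- bolt_thumb (a point): Centre of the yellow thumb piece of the safety bolt, 12 x 16 x 27 mm (x, y, z), top 11 mm beyond this point. Axes parallel to those of wheel_hub. The bolt slides along -x of this frame (down the slope, towards the robot's side); there is 30 mm free beside it on both sides in y.
- safety_bolt (a joint): Travel of the safety bolt, m: 0 across the top of the lock bar, which then cannot lift; 0.024 fully drawn towards the robot's side. Friction 3 N; stays where it is left.
- lock_tab (a point): Centre of the upright finger tab of the red lock bar, 12 mm thick (x, parallel to the pivot), 22 mm along the bar (y), 26 mm tall above the bar (z, top 11 mm beyond this point); the bar below the tab is 12 mm wide as well. Turns with the bar; axes parallel to those of wheel_hub when the bar is down.
- lock_pivot (a point): Pivot of the lock bar on its pin, in the middle of the bar's thickness. The pin runs along x. The tab's centre lies 48 mm towards the wheel (y) and 18 mm out (z) from here in the bar's own frame.
- lock_bar (a joint): Lift of the lock bar, rad: 0 with its nose down in the slot of the wheel's rim, grows as the tab is lifted and swung away from the wheel, 1.9 right back. Friction 0.12 N m (2.5 N at the tab); stays where it is left.
- cradle: Tray cradle of grey angle with the frosted tray of 52 quail eggs tied on it (206 x 305 x 38 mm) and the striker arm at its right end. Origin on the pivot axis abreast of the stand's origin; y along the axis, z square to the tray. Geared to the wheel: tipped 40 degrees at the start with its far side up, level after 4.9 rad of wheel, far side going down. Not to be touched.
- striker (a point): Striking face of the dark striker arm with a white tip, between the gearbox and the tray, 100 mm from the pivot axis; it travels with the tray, in an arc over the pivot axis, towards the stop.
- stop_face (a point): Face of the red end stop, clamped by friction on the aluminium arc between the gearbox and the tray, 100 mm from the pivot axis, at the point where the striker's face meets it (the two points then coincide).
- end_stop (a joint): Place of the end stop along the arc, rad. Differs from day to day. The striker meets it at wheel = 7.7 rad + 7 x this value. It holds against 2.5 N m, and slips if the wheel is forced on.
- meter: Black handheld meter, 150 x 58 x 26 mm, loose; a bystander. Origin under its centre.
- candler: Blue candling lamp with black nose, 140 x 44 x 45 mm, loose; a bystander.
- reject_tray: Small frosted tray with sorted-out eggs, 140 x 107 x 38 mm, loose; a bystander.
- sprayer: White bottle with blue cap, 68 mm across, 150 mm tall, loose; a bystander.
- tape: Roll of tape, 100 mm across, 25 mm tall, loose; a bystander.
- driver: Screwdriver, loose; a bystander.

How it is judged:
By the outcome, as a careful person would: the job done as asked, in the order asked, and still so for the second after the job is handed in, with the robot touching nothing.
It also fails if it takes over 72 s, if anything falls off the work surface, if the arm or the gripper's body presses on something with over 40 N, if the wrist force passes 120 N, or if a joint passes its speed limit or range.

## Working session

There is one attempt and no reset: what is moved stays moved. The work goes in short steps, Python scripts to look and compute and a tool call to move; the robot and the scene stay as the last step left them, time stands still between calls to the robot, and variables do not carry over. Pictures are saved under pics/ and viewed, about 8 in all and at most 12, crops included, and the job is handed in when it is done.

Besides the shell and the picture viewer there is one more tool, called after "Request:" by a JSON object that holds its "name" and its "arguments", one argument or row to a line. play_rows: Moves the arm, as the interface text tells. Its arguments: {"type":"object","properties":{"commands":{"type":"array"},"gripper":{"type":"number"}},"required":["commands"]}

```bash
mkdir -p pics; ls; python3 - <<'E'
from rig import *
import cv2,numpy as np
for n in ("scene","side"):
    c=capture(n); cv2.imwrite(f"pics/{n}0.png",cv2.cvtColor(c["frame"],cv2.COLOR_RGB2BGR)); np.savez(f"{n}0.npz",**c)
    print(n,c["mtx"].round(1).tolist(),c["cam_to_world"].round(3).tolist(),(c["depth"]>0).mean())
s=read_state();print(s["time_s"],s["position"],s["tcp_rot"])
E
```

```text
pics
scene [[400.4, 0.0, 254.8], [0.0, 400.4, 197.2], [0.0, 0.0, 1.0]] [[0.267, 0.815, -0.514, 1.197], [0.964, -0.23, 0.135, -0.165], [-0.008, -0.532, -0.847, 1.18], [0.0, 0.0, 0.0, 1.0]] 0.9960276285807291
side [[377.0, 0.0, 256.3], [0.0, 377.0, 196.4], [0.0, 0.0, 1.0]] [[-0.891, -0.317, 0.326, 0.196], [-0.454, 0.637, -0.622, 0.74], [-0.011, -0.702, -0.712, 1.013], [0.0, 0.0, 0.0, 1.0]] 0.9958445231119791
0.1 [ 0.24257083 -0.57534906  0.24667134] [[ 3.88282593e-01 -4.43934747e-04  9.21540249e-01]
 [-9.21538342e-01  1.90344508e-03  3.88282707e-01]
 [-1.92647343e-03 -9.99998090e-01  3.29971700e-04]]
```

View pics/scene0.png

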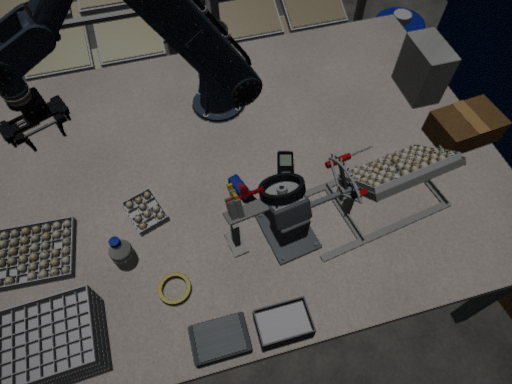

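View pics/side0.png

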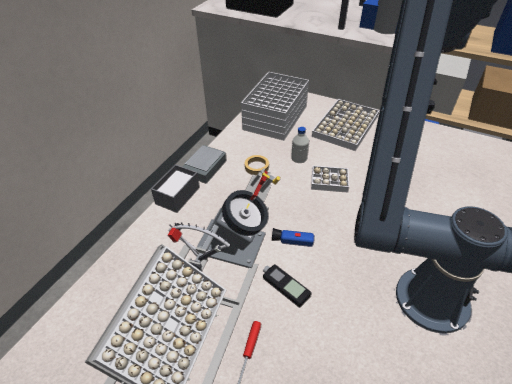

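```bash
cat > h.py <<'E'
import numpy as np,cv2
def cloud(c):
    d=c["depth"]; v,u=np.mgrid[:384,:512]; K=c["mtx"]
    p=np.stack([(u-K[0,2])/K[0,0]*d,(v-K[1,2])/K[1,1]*d,d],-1)
    T=c["cam_to_world"]; return p@T[:3,:3].T+T[:3,3]
E
python3 - <<'E'
from h import *
boxes={"scene":(215,160,312,225),"side":(215,165,285,250)}
ims=[]
for n in boxes:
    c=dict(np.load(n+"0.npz")); P=cloud(c); h=cv2.cvtColor(c["frame"],cv2.COLOR_RGB2HSV).astype(int)
    H,S,V=h[...,0],h[...,1],h[...,2]
    m0=np.zeros((384,512),bool); a=boxes[n]; m0[a[1]:a[3],a[0]:a[2]]=1
    red=((H<8)|(H>172))&(S>150)&(V>60)&m0
    yel=(H>15)&(H<32)&(S>140)&(V>90)&m0
    blk=(V<50)&m0&(P[...,2]>.12)&(P[...,2]<.35)
    for k,m in (("red",red),("yel",yel),("blk",blk)):
        nn,l,st,ce=cv2.connectedComponentsWithStats(m.astype(np.uint8))
        for i in range(1,nn):
            if st[i,4]>8:
                q=P[l==i]; print(n,k,st[i].tolist(),"med",np.median(q,0).round(3),"lo",np.percentile(q,5,0).round(3),"hi",np.percentile(q,95,0).round(3))
                if k=="blk" and st[i,4]>150:
                    # circle plane via svd of top layer
                    q=q-0; cc=np.median(q,0); 
                    for _ in range(6):
                        u,s,vt=np.linalg.svd(q-q.mean(0),full_matrices=False); nrm=vt[2]*np.sign(vt[2,2]); r=(q-q.mean(0))@nrm; q=q[(abs(r)<max(.006,1.5*r.std()))]
                    print("   plane n",nrm.round(3),len(q),q.mean(0).round(3))
    f=cv2.cvtColor(c["frame"],cv2.COLOR_RGB2BGR)[a[1]-15:a[3]+15,a[0]-15:a[2]+40]
    ims.append(cv2.resize(cv2.convertScaleAbs(f,alpha=1.5),(int(f.shape[1]*560/f.shape[0]) if n=='side' else 790,560 if n=='side' else int(f.shape[0]*790/f.shape[1]))))
    cv2.imwrite(f"pics/crop_{n}.png",ims[-1])
E
```

```text
scene red [238, 184, 9, 6, 28] med [ 0.573 -0.03   0.221] lo [ 0.436 -0.045  0.034] hi [ 0.579 -0.015  0.225]
scene red [238, 187, 26, 12, 75] med [ 0.584 -0.011  0.202] lo [ 0.575 -0.049  0.198] hi [0.591 0.021 0.206]
scene red [227, 198, 7, 4, 9] med [ 0.591 -0.078  0.202] lo [ 0.587 -0.088  0.2  ] hi [ 0.593 -0.07   0.203]
scene yel [227, 183, 5, 3, 11] med [ 0.543 -0.07   0.209] lo [ 0.481 -0.076  0.12 ] hi [ 0.547 -0.054  0.211]
scene yel [232, 192, 6, 5, 19] med [ 0.581 -0.063  0.208] lo [ 0.558 -0.067  0.175] hi [ 0.592 -0.054  0.214]
scene blk [259, 173, 47, 35, 880] med [0.609 0.079 0.195] lo [0.524 0.02  0.151] hi [0.642 0.137 0.218]
   plane n [-0.456 -0.082  0.886] 464 [0.582 0.082 0.193]
scene blk [235, 202, 3, 10, 11] med [ 0.614 -0.067  0.191] lo [ 0.607 -0.068  0.181] hi [ 0.62  -0.065  0.205]
scene blk [265, 202, 47, 23, 608] med [0.661 0.09  0.15 ] lo [0.643 0.03  0.127] hi [0.675 0.143 0.171]
   plane n [0.87  0.131 0.475] 534 [0.662 0.095 0.15 ]
side red [251, 176, 16, 24, 83] med [ 0.579 -0.014  0.202] lo [ 0.57  -0.044  0.183] hi [0.589 0.026 0.223]
side yel [262, 173, 7, 6, 19] med [ 0.583 -0.061  0.209] lo [ 0.574 -0.068  0.203] hi [ 0.592 -0.056  0.212]
side yel [273, 177, 7, 5, 17] med [ 0.547 -0.065  0.204] lo [ 0.54  -0.073  0.191] hi [ 0.557 -0.06   0.21 ]
side blk [233, 194, 19, 6, 58] med [0.609 0.037 0.193] lo [0.594 0.027 0.179] hi [0.624 0.063 0.208]
side blk [253, 199, 11, 24, 93] med [0.555 0.032 0.162] lo [0.532 0.025 0.146] hi [0.579 0.062 0.177]
side blk [222, 201, 38, 35, 253] med [0.581 0.144 0.183] lo [0.528 0.113 0.153] hi [0.632 0.152 0.208]
   plane n [-0.447 -0.103  0.888] 109 [0.584 0.138 0.183]
side blk [217, 227, 19, 10, 63] med [0.616 0.147 0.132] lo [0.587 0.142 0.121] hi [0.638 0.151 0.148]
```

View pics/crop_scene.png

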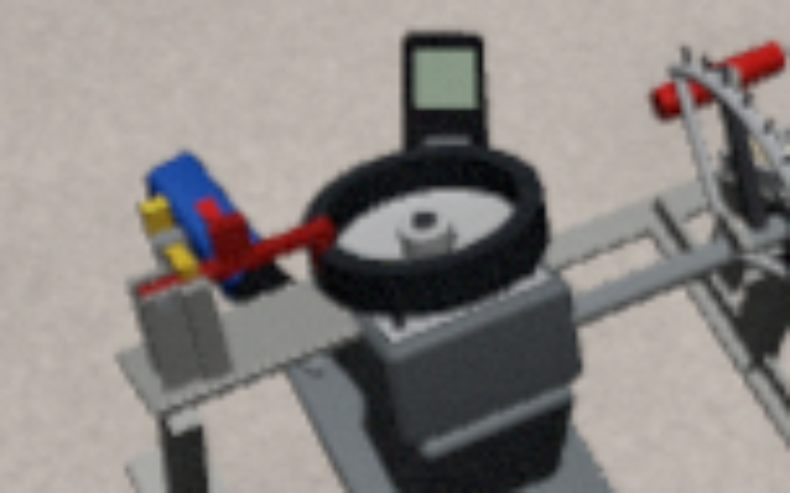

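```bash
cat >> h.py <<'E'
def hubR(yaw):
    c,s=np.cos(yaw),np.sin(yaw); t=np.radians(28)
    return np.array([[c*np.cos(t),-s,-c*np.sin(t)],[s*np.cos(t),c,-s*np.sin(t)],[np.sin(t),0,np.cos(t)]])
E
python3 - <<'E'
from h import *
from scipy.optimize import least_squares
boxes={"scene":(215,160,312,225),"side":(215,165,285,250)}
D={}
for n in boxes:
    c=dict(np.load(n+"0.npz")); P=cloud(c); h=cv2.cvtColor(c["frame"],cv2.COLOR_RGB2HSV).astype(int)
    H,S,V=h[...,0],h[...,1],h[...,2]
    m0=np.zeros((384,512),bool); a=boxes[n]; m0[a[1]:a[3],a[0]:a[2]]=1
    D[n]=dict(red=P[((H<8)|(H>172))&(S>150)&(V>50)&m0&(P[...,2]>.17)],yel=P[(H>15)&(H<32)&(S>130)&(V>80)&m0&(P[...,2]>.17)],blk=P[(V<55)&m0&(P[...,2]>.14)&(P[...,2]<.25)])
for use in (("scene",),("side",),("scene","side")):
    B=np.vstack([D[n]["blk"] for n in use])
    p=np.array([.585,.082,.195,np.radians(9)])
    for it in range(8):
        q=(B-p[:3])@hubR(p[3]); r=np.hypot(q[:,0],q[:,1])
        top=B[(abs(q[:,2]-3e-3)<.005+.01*(it<3))&(r>.05)&(r<.08)]
        def f(x):
            q=(top-x[:3])@hubR(x[3]); r=np.hypot(q[:,0],q[:,1])
            e=np.abs(r-.063); return np.r_[q[:,2]-.003, np.maximum(e-.0065,0)]
        p=least_squares(f,p,loss="soft_l1",f_scale=.002).x
    print(use,p.round(4),np.degrees(p[3]),len(top))
p[3]=p[3]; np.save("hub.npy",p); R=hubR(p[3])
for n in D:
    for k in ("red","yel"):
        q=((D[n][k]-p[:3])@R*1000).round(0).astype(int); q=q[np.argsort(q[:,1])]; print(n,k,q.tolist())
E
```

```text
('scene',) [0.5758 0.0793 0.1866 0.1683] 9.643042489969721 414
('side',) [0.579  0.0851 0.1765 0.1342] 7.691883291908249 164
('scene', 'side') [0.5763 0.0814 0.1852 0.173 ] 9.911003926280365 592
scene red [[970, -349, 611], [-2, -170, 21], [-6, -169, 22], [-4, -166, 22], [-4, -163, 20], [-8, -159, 20], [-2, -157, 22], [-3, -154, 20], [-7, -153, 21], [-4, -151, 22], [-6, -134, 20], [0, -133, 19], [4, -132, 18], [2, -131, 20], [-7, -131, 19], [-1, -130, 21], [3, -129, 16], [2, -128, 18], [-8, -127, 20], [0, -127, 20], [5, -126, 19], [1, -125, 44], [-4, -125, 21], [3, -125, 21], [5, -124, 39], [0, -123, 22], [6, -123, 32], [3, -123, 27], [1, -123, 39], [-3, -123, 44], [2, -122, 33], [3, -122, 44], [2, -122, 19], [1, -122, 15], [3, -121, 22], [2, -121, 36], [0, -120, 38], [2, -120, 28], [-2, -120, 44], [-4, -119, 22], [2, -119, 18], [0, -119, 41], [-5, -119, 45], [0, -119, 13], [3, -118, 35], [-1, -118, 30], [-1, -117, 19], [3, -117, 42], [2, -117, 38], [-3, -117, 42], [-3, -117, 45], [1, -117, 24], [-1, -116, 25], [4, -116, 31], [3, -116, 17], [3, -115, 37], [4, -115, 24], [0, -115, 18]
[... 3535 characters left out ...]
 28], [-11, -148, 27], [-37, -148, 28], [1, -147, 28], [-45, -147, 48], [3, -146, 27], [-15, -145, 29], [4, -144, 23], [-36, -144, 26], [-42, -143, 50], [-38, -143, 29], [-38, -143, 35], [-3, -143, 31], [-5, -141, 29], [-12, -141, 30], [0, -141, 30], [-39, -141, 49], [-7, -141, 31], [-43, -140, 49], [-16, -140, 30], [-37, -140, 25], [3, -139, 30], [-38, -139, 45], [-40, -139, 41], [-40, -138, 48], [-13, -138, 29], [-9, -138, 31], [3, -138, 25], [-44, -137, 48], [-39, -137, 31], [-42, -137, 39], [-1, -137, 31], [1, -136, 29], [-46, -136, 33], [-38, -135, 27], [-15, -135, 28], [-43, -135, 32], [-43, -135, 38], [-39, -135, 39], [-40, -134, 30], [-43, -134, 44], [-41, -133, 49], [-40, -133, 37]]
```

```bash
cat >> h.py <<'E'
from scipy.spatial.transform import Rotation as Ro
HUB=np.load("hub.npy"); RH=hubR(HUB[3])
def tool(kind,ang=0,tilt=0):
    """rotation in hub frame. kind 'y': jaws along Y, 'x': jaws along X; ang deg about hub Z, tilt deg about hub X"""
    X,Y,Z=np.eye(3)
    A=np.c_[-Y,-Z,X] if kind=='y' else np.c_[X,-Z,Y]
    return RH@Ro.from_euler('x',tilt,degrees=True).as_matrix()@Ro.from_euler('z',ang,degrees=True).as_matrix()@A
def pose(g,R):  # grasp point hub mm -> tcp
    return HUB[:3]+RH@(np.array(g)/1000)-.006*R[:,1]
def rows(targets,s,nd=4):
    out=[]
    for g,R in targets:
        d=pose(g,R)-s["position"]; rv=Ro.from_matrix(R@s["tcp_rot"].T).as_rotvec()
        out.append([d.round(nd).tolist(),rv.round(3).tolist()])
    return out
def show(s):
    q=(s["position"]+.006*s["tcp_rot"][:,1]-HUB[:3])@RH*1000
    print("t",round(s["time_s"],2),"grasp hub mm",q.round(1),"F hub",(s["force"]@RH).round(1),"M",np.round(s["moment"]@RH,2),"open",round(s["opening"],3),"j",np.round(s["joint_positions"],1))
E
python3 - <<'E'
import rig
print([x for x in dir(rig) if x[0]!='_'])
from h import *
s=rig.read_state(); show(s)
for r in rows([((-42,-142,140),tool('y')),((-42,-142,100),tool('y'))],s): print(r)
# cloud of things above bench near the arc, stop, striker in stand frame
c=dict(np.load("scene0.npz")); P=cloud(c)
h=cv2.cvtColor(c["frame"],cv2.COLOR_RGB2HSV).astype(int)
for n in("scene","side"):
    c=dict(np.load(n+"0.npz")); P=cloud(c); h=cv2.cvtColor(c["frame"],cv2.COLOR_RGB2HSV).astype(int)
    m=((h[...,0]<8)|(h[...,0]>172))&(h[...,1]>130)&(h[...,2]>50)
    nn,l,st,ce=cv2.connectedComponentsWithStats(m.astype(np.uint8))
    for i in range(1,nn):
        q=P[l==i]
        if st[i,4]>12: print(n,st[i].tolist(),np.percentile(q,[5,50,95],axis=0).round(3).tolist())
E
```

```text
['PlanningError', 'capture', 'hand_in', 'read_state']
t 0.1 grasp hub mm [-364.1 -589.5  256.4] F hub [-0.4  0.9  0.7] M [-0.02  0.01 -0.01] open 1.002 j [-77.4  30.3  82.1  -0.   67.7 -10.2]
[[0.2541, 0.4987, 0.0477], [0.136, -0.47, -0.222]]
[[0.2726, 0.5019, 0.0124], [0.136, -0.47, -0.222]]
scene [338, 153, 13, 8, 52] [[0.406, 0.367, 0.018], [0.415, 0.385, 0.022], [0.424, 0.401, 0.028]]
scene [326, 161, 5, 6, 20] [[0.421, 0.239, 0.019], [0.43, 0.311, 0.024], [0.551, 0.317, 0.213]]
scene [238, 184, 26, 15, 157] [[0.445, -0.047, 0.037], [0.583, -0.026, 0.203], [0.591, 0.02, 0.224]]
scene [360, 188, 9, 8, 50] [[0.659, 0.271, 0.196], [0.691, 0.283, 0.243], [0.698, 0.315, 0.247]]
side [251, 176, 16, 24, 97] [[0.571, -0.042, 0.183], [0.579, -0.014, 0.202], [0.59, 0.025, 0.222]]
side [168, 228, 13, 13, 122] [[0.674, 0.266, 0.225], [0.682, 0.282, 0.237], [0.694, 0.293, 0.246]]
side [295, 233, 5, 3, 14] [[0.437, -0.025, 0.033], [0.443, -0.018, 0.036], [0.449, -0.013, 0.038]]
side [243, 321, 18, 37, 302] [[0.403, 0.314, 0.018], [0.416, 0.359, 0.023], [0.431, 0.402, 0.027]]
```

Request:
{"name": "play_rows", "arguments": {
  "commands": [
    [[0.03,0.05,0.02],[0.02,-0.07,-0.03]],
    [[0.055,0.1,0.04],[0.04,-0.14,-0.06]],
    [[0.08,0.16,0.05],[0.06,-0.21,-0.1]],
    [[0.11,0.22,0.055],[0.08,-0.28,-0.13]],
    [[0.14,0.28,0.055],[0.1,-0.35,-0.16]],
    [[0.17,0.34,0.055],[0.12,-0.42,-0.2]],
    [[0.2,0.4,0.05],[0.136,-0.47,-0.222]],
    [[0.23,0.45,0.05],[0.136,-0.47,-0.222]],
    [[0.254,0.499,0.048],[0.136,-0.47,-0.222]],
    [[0.254,0.499,0.048],[0.136,-0.47,-0.222]]
  ],
  "gripper": 0.04
}}

```text
time_s: 1.35
position: [0.4966, -0.0723, 0.2951]
tcp_rot: [[0.179, 0.461, 0.869], [-0.984, 0.083, 0.158], [0.0, -0.884, 0.468]]
force: [-0.1, -0.6, 0.6]
opening: 0.458
```

```bash
python3 - <<'E'
from h import *
import rig
s=rig.read_state(); show(s); c=rig.capture("wrist")
cv2.imwrite("pics/w1.png",cv2.cvtColor(c["frame"],cv2.COLOR_RGB2BGR))
T=np.eye(4);T[:3,:3]=s["tcp_rot"];T[:3,3]=s["position"]; c["cam_to_world"]=T@c["hand_eye"]; c.pop("hand_eye"); np.savez("w1.npz",**c)
P=cloud(c); h=cv2.cvtColor(c["frame"],cv2.COLOR_RGB2HSV).astype(int); H,S,V=h[...,0],h[...,1],h[...,2]
Q=(P-HUB[:3])@RH*1000
for k,m in (("red",((H<8)|(H>172))&(S>140)&(V>50)),("yel",(H>15)&(H<32)&(S>130)&(V>80))):
    nn,l,st,ce=cv2.connectedComponentsWithStats((m&(P[...,2]>.17)).astype(np.uint8))
    for i in range(1,nn):
        if st[i,4]>60:
            q=Q[l==i]; print(k,st[i].tolist(),np.percentile(q,[2,50,98],axis=0).round(0).tolist())
            t=q[q[:,2]>np.percentile(q[:,2],98)-4]; print("   top",np.percentile(t,[3,97],axis=0).round(1).tolist())
E
```

```text
t 1.35 grasp hub mm [ -41.1 -137.6  140.3] F hub [ 0.1 -0.5  0.6] M [ 0.01  0.33 -0.01] open 0.458 j [-31.6   9.7 113.7  29.8  39.   27.6]
red [176, 144, 84, 18, 1058] [[-9.0, -138.0, 17.0], [-3.0, -103.0, 20.0], [2.0, -61.0, 45.0]]
   top [[-9.0, -126.8, 41.4], [0.7, -107.2, 44.9]]
red [271, 147, 22, 12, 246] [[-10.0, -173.0, 18.0], [-5.0, -162.0, 20.0], [0.0, -152.0, 21.0]]
   top [[-10.2, -172.5, 18.6], [0.3, -152.1, 21.0]]
yel [260, 145, 11, 26, 277] [[-20.0, -151.0, 28.0], [-8.0, -146.0, 29.0], [4.0, -141.0, 31.0]]
   top [[-20.0, -150.7, 28.2], [3.6, -141.2, 30.6]]
yel [256, 186, 17, 19, 289] [[-48.0, -152.0, 28.0], [-40.0, -145.0, 47.0], [-36.0, -138.0, 49.0]]
   top [[-48.3, -152.5, 45.9], [-38.4, -137.8, 49.4]]
yel [175, 240, 7, 25, 76] [[-9.0, -115.0, 204.0], [-6.0, -114.0, 208.0], [-5.0, -114.0, 211.0]]
   top [[-8.9, -114.7, 207.1], [-5.0, -113.6, 210.9]]
yel [332, 241, 7, 45, 142] [[-17.0, -163.0, 205.0], [-9.0, -163.0, 210.0], [-5.0, -162.0, 212.0]]
   top [[-16.6, -163.3, 208.7], [-6.2, -162.2, 212.3]]
yel [175, 269, 6, 17, 62] [[-17.0, -115.0, 210.0], [-13.0, -114.0, 211.0], [-11.0, -114.0, 213.0]]
   top [[-17.1, -114.8, 210.1], [-10.7, -113.7, 212.3]]
yel [149, 296, 299, 16, 3778] [[-18.0, -190.0, 215.0], [-17.0, -156.0, 219.0], [-16.0, -111.0, 221.0]]
   top [[-18.2, -188.4, 217.5], [-16.5, -111.2, 221.3]]
```

```bash
python3 - <<'E'
from h import *
import rig
s=rig.read_state(); show(s)
for r in rows([((-42,-143.5,z),tool('y')) for z in (140,80,44)],s): print(r)
print(rows([((-42-26,-143.5,44),tool('y'))],s))
E
```

```text
t 1.4 grasp hub mm [ -41.1 -138.9  140.4] F hub [-0.   0.8  0.3] M [ 0.    0.26 -0.04] open 0.461 j [-31.7   9.7 113.7  29.8  38.9  27.6]
[[0.0002, -0.0046, -0.0008], [0.001, -0.001, -0.004]]
[[0.0279, 0.0003, -0.0537], [0.001, -0.001, -0.004]]
[[0.0446, 0.0032, -0.0855], [0.001, -0.001, -0.004]]
[[[0.022, -0.0008, -0.0977], [0.001, -0.001, -0.004]]]
```

Request:
{"name": "play_rows", "arguments": {
  "commands": [
    [[0.015,0.001,-0.028],[0,0,0]],
    [[0.03,0.003,-0.057],[0,0,0]],
    [[0.04,0.005,-0.075],[0,0,0]],
    [[0.0447,0.006,-0.0848],[0,0,0]],
    [[0.0447,0.006,-0.0848],[0,0,0]]
  ]
}}

```text
time_s: 2.02
position: [0.5412, -0.072, 0.2101]
tcp_rot: [[0.169, 0.462, 0.871], [-0.986, 0.078, 0.15], [0.001, -0.884, 0.468]]
force: [1.1, 0.5, -0.3]
opening: 0.46
```

```bash
python3 - <<'E'
from h import *
import rig
s=rig.read_state(); show(s); c=rig.capture("wrist"); show(rig.read_state())
cv2.imwrite("pics/w2.png",cv2.cvtColor(c["frame"],cv2.COLOR_RGB2BGR))
E
```

```text
t 2.02 grasp hub mm [ -42.2 -145.1   44.7] F hub [ 0.9  0.3 -0.8] M [-0.01  0.35 -0.  ] open 0.46 j [-28.1  21.9 114.4  39.8  26.6  18.8]
t 2.08 grasp hub mm [ -41.8 -144.9   45.2] F hub [ 0.3 -0.2 -0.6] M [ 0.01  0.32 -0.  ] open 0.46 j [-28.1  21.8 114.4  39.8  26.6  18.8]
```

View pics/w2.png

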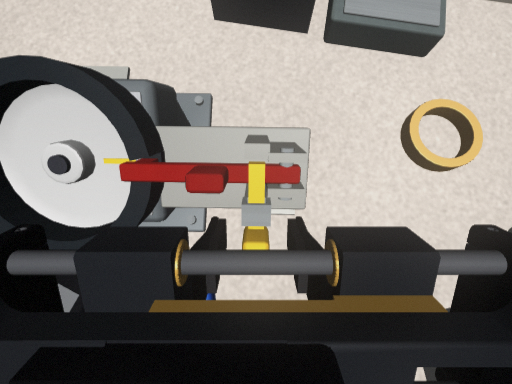

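Request:
{"name": "play_rows", "arguments": {
  "commands": [
    [[0,0,0],[0,0,0]],
    [[0,0,0],[0,0,0]],
    [[0,0,0],[0,0,0]],
    [[0,0,0],[0,0,0]],
    [[-0.006,-0.001,-0.003],[0,0,0]],
    [[-0.011,-0.002,-0.006],[0,0,0]],
    [[-0.016,-0.003,-0.0085],[0,0,0]],
    [[-0.0205,-0.0035,-0.011],[0,0,0]],
    [[-0.0218,-0.0037,-0.0117],[0,0,0]],
    [[-0.0218,-0.0037,-0.0117],[0,0,0]]
  ],
  "gripper": 0.005
}}

```text
time_s: 3.32
position: [0.5205, -0.0747, 0.1998]
tcp_rot: [[0.171, 0.464, 0.869], [-0.985, 0.079, 0.151], [0.002, -0.882, 0.471]]
force: [2.7, 2.4, 5.4]
opening: 0.182
```

```bash
python3 - <<'E'
from h import *
import rig
show(rig.read_state())
E
```

```text
t 3.33 grasp hub mm [ -65.4 -144.2   45.3] F hub [5.3 1.9 3.3] M [ 0.27 -0.73 -0.02] open 0.182 j [-30.   22.  117.7  45.6  24.9  10.9]
```

Request:
{"name": "play_rows", "arguments": {
  "commands": [
    [[-0.0015,-0.0003,-0.0008],[0,0,0]],
    [[-0.0026,-0.0005,-0.0014],[0,0,0]],
    [[-0.0026,-0.0005,-0.0014],[0,0,0]]
  ]
}}

```text
time_s: 3.7
position: [0.5203, -0.0749, 0.1997]
tcp_rot: [[0.171, 0.468, 0.867], [-0.985, 0.08, 0.151], [0.001, -0.88, 0.475]]
force: [11.5, 7.4, 5.0]
opening: 0.178
```

```bash
python3 - <<'E'
from h import *
import rig
show(rig.read_state())
E
```

```text
t 3.7 grasp hub mm [ -65.6 -144.3   45.3] F hub [13.4  5.3 -1.5] M [ 0.96 -2.07 -0.01] open 0.178 j [-30.1  22.  117.9  46.5  24.8   9.9]
```

Request:
{"name": "play_rows", "arguments": {
  "commands": [
    [[0.0026,0.0005,0.0014],[0,0,0]],
    [[0.0026,0.0005,0.0014],[0,0,0]],
    [[0.0026,0.0005,0.0014],[0,0,0]],
    [[-0.01,0,0.027],[0,0,0]],
    [[-0.028,-0.003,0.062],[0,0,0]],
    [[-0.03,-0.003,0.067],[0,0,0]],
    [[-0.03,-0.003,0.067],[0,0,0]]
  ],
  "gripper": 0.042
}}

```text
time_s: 4.58
position: [0.4868, -0.0782, 0.2645]
tcp_rot: [[0.171, 0.463, 0.87], [-0.985, 0.078, 0.151], [0.002, -0.883, 0.469]]
force: [0.7, -0.2, -0.8]
opening: 0.485
```

```bash
python3 - <<'E'
from h import *
import rig
s=rig.read_state();show(s)
c=rig.capture("wrist")
T=np.eye(4);T[:3,:3]=s["tcp_rot"];T[:3,3]=s["position"]; c["cam_to_world"]=T@c["hand_eye"]
P=cloud(c); h=cv2.cvtColor(c["frame"],cv2.COLOR_RGB2HSV).astype(int); H,S,V=h[...,0],h[...,1],h[...,2]
Q=(P-HUB[:3])@RH*1000
for k,m in (("red",((H<8)|(H>172))&(S>140)&(V>50)),("yel",(H>15)&(H<32)&(S>130)&(V>80))):
    nn,l,st,ce=cv2.connectedComponentsWithStats((m&(Q[...,2]>-30)&(Q[...,2]<60)).astype(np.uint8))
    for i in range(1,nn):
        if st[i,4]>60:
            q=Q[l==i]; print(k,st[i].tolist(),np.percentile(q,[2,50,98],axis=0).round(0).tolist())
            t=q[q[:,2]>np.percentile(q[:,2],98)-4]; print("   top",np.percentile(t,[3,97],axis=0).round(1).tolist())
Rs=[tool('y',a) for a in (10,20,30,40,50,60,70,80,90)]
R0=tool('x'); print(np.abs(Rs[-1]-R0).max())
for i,R in enumerate(Rs):
    f=(i+1)/9; print(rows([((-65+f*62,-144+f*28,120),R)],s,3)[0])
print(rows([((-3,-116,110),R0),((-3,-116,38),R0)],s,4))
E
```

```text
t 4.58 grasp hub mm [ -64.9 -141.8  118.3] F hub [ 0.2 -0.3 -0.9] M [ 0.    0.26 -0.03] open 0.485 j [-33.1  12.1 117.3  34.5  34.2  21. ]
red [161, 122, 131, 17, 1735] [[-11.0, -171.0, 18.0], [-5.0, -117.0, 20.0], [1.0, -61.0, 44.0]]
   top [[-10.0, -126.7, 41.2], [0.8, -107.4, 44.8]]
yel [143, 124, 18, 4, 64] [[-5.0, -44.0, -23.0], [-4.0, -35.0, -22.0], [-2.0, -27.0, -20.0]]
   top [[-5.3, -44.4, -23.0], [-2.2, -27.1, -20.6]]
yel [250, 167, 18, 48, 641] [[-72.0, -152.0, 28.0], [-62.0, -145.0, 31.0], [-37.0, -138.0, 49.0]]
   top [[-73.1, -151.7, 45.6], [-62.3, -137.4, 49.4]]
2.220446049250313e-16
[[0.005, 0.002, 0.005], [-0.079, -0.014, 0.156]]
[[0.01, 0.006, 0.008], [-0.16, -0.028, 0.31]]
[[0.016, 0.01, 0.011], [-0.24, -0.042, 0.464]]
[[0.021, 0.014, 0.014], [-0.321, -0.056, 0.618]]
[[0.027, 0.018, 0.018], [-0.402, -0.069, 0.772]]
[[0.032, 0.022, 0.021], [-0.483, -0.083, 0.926]]
[[0.038, 0.026, 0.024], [-0.563, -0.097, 1.08]]
[[0.043, 0.031, 0.027], [-0.644, -0.111, 1.234]]
[[0.049, 0.035, 0.031], [-0.725, -0.125, 1.388]]
[[[0.0532, 0.0355, 0.0217], [-0.725, -0.125, 1.388]], [[0.0865, 0.0413, -0.0418], [-0.725, -0.125, 1.388]]]
```

Request:
{"name": "play_rows", "arguments": {
  "commands": [
    [[0.005,0.002,0.005],[-0.079,-0.014,0.156]],
    [[0.01,0.006,0.008],[-0.16,-0.028,0.31]],
    [[0.016,0.01,0.011],[-0.24,-0.042,0.464]],
    [[0.021,0.014,0.014],[-0.321,-0.056,0.618]],
    [[0.027,0.018,0.018],[-0.402,-0.069,0.772]],
    [[0.032,0.022,0.021],[-0.483,-0.083,0.926]],
    [[0.038,0.026,0.024],[-0.563,-0.097,1.08]],
    [[0.043,0.031,0.027],[-0.644,-0.111,1.234]],
    [[0.051,0.0345,0.025],[-0.725,-0.125,1.388]],
    [[0.052,0.0345,0.021],[-0.725,-0.125,1.388]]
  ]
}}

```text
time_s: 5.88
position: [0.5393, -0.0432, 0.2842]
tcp_rot: [[0.871, 0.461, -0.171], [0.15, 0.082, 0.985], [0.468, -0.884, 0.002]]
force: [-0.6, -0.7, 0.4]
opening: 0.484
```

```bash
python3 - <<'E'
from h import *
import rig
s=rig.read_state();show(s); c=rig.capture("wrist"); s=rig.read_state(); show(s)
cv2.imwrite("pics/w3.png",cv2.cvtColor(c["frame"],cv2.COLOR_RGB2BGR))
R0=tool('x')
print(rows([((-4.5,-116.5,z),R0) for z in (110,80,40)],s))
E
```

```text
t 5.88 grasp hub mm [  -4.7 -116.3  108.6] F hub [-0.4 -0.6  0.6] M [0.02 0.2  0.04] open 0.484 j [-24.7  13.7 110.3  27.2  35.6 -53.9]
t 5.92 grasp hub mm [  -5.5 -116.2  108.3] F hub [0.7 0.4 0.6] M [-0.03  0.22 -0.04] open 0.486 j [-24.7  13.7 110.3  27.2  35.7 -53.9]
[[[0.0001, -0.0003, 0.0019], [-0.003, -0.004, 0.002]], [[0.014, 0.0021, -0.0245], [-0.003, -0.004, 0.002]], [[0.0325, 0.0054, -0.0599], [-0.003, -0.004, 0.002]]]
```

View pics/w3.png

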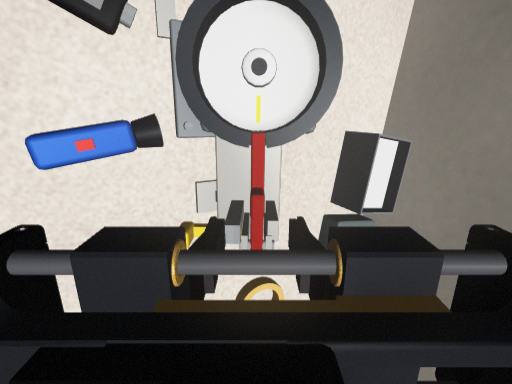

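Request:
{"name": "play_rows", "arguments": {
  "commands": [
    [[0.011,0.002,-0.02],[0,0,0]],
    [[0.022,0.004,-0.04],[0,0,0]],
    [[0.0315,0.0055,-0.059],[0,0,0]],
    [[0.0315,0.0055,-0.059],[0,0,0]]
  ]
}}

```text
time_s: 6.42
position: [0.5696, -0.0378, 0.2244]
tcp_rot: [[0.872, 0.458, -0.17], [0.149, 0.082, 0.985], [0.466, -0.885, 0.003]]
force: [0.1, 0.4, -1.2]
opening: 0.478
```

Request:
{"name": "play_rows", "arguments": {
  "commands": [
    [[0,0,0],[0,0,0]],
    [[0,0,0],[0,0,0]],
    [[0,0,0],[0,0,0]],
    [[0,0,0],[0,0,0]]
  ],
  "gripper": 0.0
}}

```text
time_s: 6.92
position: [0.5698, -0.0383, 0.2268]
tcp_rot: [[0.87, 0.462, -0.172], [0.152, 0.08, 0.985], [0.469, -0.883, -0.001]]
force: [-2.4, -0.5, 4.1]
opening: 0.134
```

```bash
cat > lift.py <<'E'
from h import *
import rig
s=rig.read_state();show(s)
g0=(s["position"]+.006*s["tcp_rot"][:,1]-HUB[:3])@RH*1000
piv=np.array([g0[0],-164.5,16]); v=g0-piv
L=[]
for k in range(1,13):
    th=9.1*k; til=min(th,55)
    g=piv+Ro.from_euler('x',th,degrees=True).apply(v)
    L.append((g,tool('x',0,til)))
for r in rows(L,s): print(r)
E
python3 lift.py
```

```text
t 6.92 grasp hub mm [  -4.3 -116.8   43.4] F hub [-0.2 -0.1  4.8] M [ 0.01  0.44 -0.27] open 0.134 j [-22.3  21.5 110.5  32.5  27.7 -58.6]
[[-0.0023, -0.0064, 0.0063], [0.139, 0.023, 0.075]]
[[-0.0039, -0.0137, 0.0117], [0.277, 0.048, 0.149]]
[[-0.0049, -0.0218, 0.016], [0.415, 0.072, 0.224]]
[[-0.0051, -0.0305, 0.0192], [0.553, 0.096, 0.298]]
[[-0.0046, -0.0395, 0.0212], [0.692, 0.12, 0.373]]
[[-0.0034, -0.0486, 0.0219], [0.83, 0.144, 0.447]]
[[-0.0019, -0.0572, 0.022], [0.836, 0.145, 0.45]]
[[0.0002, -0.0657, 0.021], [0.836, 0.145, 0.45]]
[[0.0028, -0.0737, 0.0187], [0.836, 0.145, 0.45]]
[[0.0059, -0.0811, 0.0153], [0.836, 0.145, 0.45]]
[[0.0095, -0.0877, 0.0108], [0.836, 0.145, 0.45]]
[[0.0134, -0.0933, 0.0054], [0.836, 0.145, 0.45]]
```

Request:
{"name": "play_rows", "arguments": {
  "commands": [
    [[-0.0012,-0.003,0.0033],[0.07,0.012,0.037]],
    [[-0.0023,-0.0064,0.0063],[0.139,0.023,0.075]],
    [[-0.0031,-0.01,0.009],[0.208,0.036,0.112]],
    [[-0.0039,-0.0137,0.0117],[0.277,0.048,0.149]],
    [[-0.0044,-0.0178,0.0139],[0.346,0.06,0.187]],
    [[-0.0049,-0.0218,0.016],[0.415,0.072,0.224]],
    [[-0.005,-0.0262,0.0177],[0.484,0.084,0.261]],
    [[-0.0051,-0.0305,0.0192],[0.553,0.096,0.298]],
    [[-0.0046,-0.0395,0.0212],[0.692,0.12,0.373]],
    [[-0.0034,-0.0486,0.0219],[0.83,0.144,0.447]]
  ]
}}

```text
time_s: 8.18
position: [0.5661, -0.087, 0.2484]
tcp_rot: [[0.871, 0.125, -0.476], [0.152, 0.852, 0.501], [0.468, -0.508, 0.723]]
force: [1.2, 4.3, -6.6]
opening: 0.135
```

```bash
python3 - <<'E'
from h import *
import rig
s=rig.read_state();show(s); c=rig.capture("side")
f=cv2.cvtColor(c["frame"],cv2.COLOR_RGB2BGR)[120:300,150:350]
cv2.imwrite("pics/s2.png",cv2.resize(cv2.convertScaleAbs(f,alpha=1.4),None,fx=3,fy=3))
E
```

```text
t 8.18 grasp hub mm [  -4.8 -159.2   70.6] F hub [-1.4  4.  -6.7] M [-0.76  0.03  0.07] open 0.135 j [-41.8  40.   88.5  46.   93.1 -82.1]
```

View pics/s2.png

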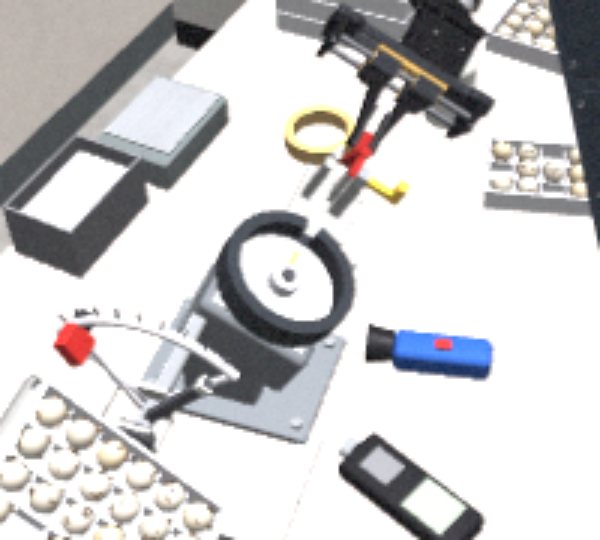

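Request:
{"name": "play_rows", "arguments": {
  "commands": [
    [[0.0015,-0.0086,0.0001],[0,0,0]],
    [[0.0036,-0.0171,-0.0009],[0,0,0]],
    [[0.0062,-0.0251,-0.0032],[0,0,0]],
    [[0.0093,-0.0325,-0.0066],[0,0,0]],
    [[0.0129,-0.0391,-0.0111],[0,0,0]],
    [[0.0155,-0.0425,-0.0145],[0,0,0]],
    [[0.0155,-0.0425,-0.0145],[0,0,0]]
  ]
}}

```text
time_s: 9.1
position: [0.5796, -0.1281, 0.2356]
tcp_rot: [[0.871, 0.121, -0.476], [0.153, 0.854, 0.498], [0.467, -0.507, 0.725]]
force: [-10.1, -2.6, 7.0]
opening: 0.135
```

```bash
python3 - <<'E'
from h import *
import rig
s=rig.read_state();show(s)
g=(s["position"]+.006*s["tcp_rot"][:,1]-HUB[:3])@RH*1000
print(np.degrees(np.arctan2(g[2]-16,g[1]+164.5))-np.degrees(np.arctan2(27.4,47.7)))
E
```

```text
t 9.1 grasp hub mm [  -5.3 -202.    56.5] F hub [-5.9 -0.8 11. ] M [1.24 0.41 0.76] open 0.135 j [-43.7  43.2  83.5  44.8  95.7 -81.8]
102.88944064114706
```

Request:
{"name": "play_rows", "arguments": {
  "commands": [
    [[0.0013,-0.002,-0.0018],[0,0,0]],
    [[0.0026,-0.0039,-0.0037],[0,0,0]],
    [[0.0026,-0.0039,-0.0037],[0,0,0]]
  ]
}}

```text
time_s: 9.48
position: [0.5822, -0.132, 0.2319]
tcp_rot: [[0.871, 0.122, -0.476], [0.153, 0.853, 0.499], [0.467, -0.507, 0.724]]
force: [-9.1, -2.5, 6.5]
opening: 0.133
```

```bash
cat >st.py <<'E'
from h import *
import rig
s=rig.read_state();show(s)
g=(s["position"]+.006*s["tcp_rot"][:,1]-HUB[:3])@RH*1000
print(np.degrees(np.arctan2(g[2]-16,g[1]+164.5))-np.degrees(np.arctan2(27.4,47.7)))
E
python3 st.py
```

```text
t 9.47 grasp hub mm [  -5.4 -206.3   52.3] F hub [-5.2 -0.9 10.1] M [1.21 0.43 0.87] open 0.133 j [-43.8  43.7  82.9  44.7  95.8 -81.8]
109.14963848602513
```

Request:
{"name": "play_rows", "arguments": {
  "commands": [
    [[0.0013,-0.0018,-0.0018],[0,0,0]],
    [[0.0028,-0.0033,-0.0037],[0,0,0]],
    [[0.0028,-0.0033,-0.0037],[0,0,0]]
  ]
}}

```text
time_s: 9.85
position: [0.584, -0.1343, 0.2292]
tcp_rot: [[0.871, 0.119, -0.476], [0.154, 0.855, 0.495], [0.466, -0.504, 0.727]]
force: [-12.2, -0.1, 9.8]
opening: 0.136
```

```bash
python3 st.py
```

```text
t 9.85 grasp hub mm [  -5.5 -208.9   49.3] F hub [-6.   2.  14.3] M [1.79 0.47 0.89] open 0.136 j [-43.8  44.2  82.4  44.7  96.1 -81.8]
113.30243606867113
```

Request:
{"name": "play_rows", "arguments": {
  "commands": [
    [[-0.001,0.001,0.002],[0,0,0]],
    [[-0.001,0.001,0.002],[0,0,0]],
    [[-0.001,0.001,0.002],[0,0,0]],
    [[-0.005,-0.03,0.02],[0,0,0]],
    [[-0.01,-0.068,0.042],[0,0,0]],
    [[-0.012,-0.085,0.06],[0,0,0]],
    [[-0.012,-0.085,0.06],[0,0,0]]
  ],
  "gripper": 0.045
}}

```text
time_s: 10.72
position: [0.5766, -0.2233, 0.2874]
tcp_rot: [[0.869, 0.132, -0.477], [0.151, 0.848, 0.508], [0.472, -0.513, 0.717]]
force: [0.9, 0.4, -0.5]
opening: 0.516
```

```bash
python3 - <<'E'
from h import *
import rig
s=rig.read_state();show(s); c=rig.capture("side"); np.savez("side3.npz",**c)
P=cloud(c);Q=(P-HUB[:3])@RH*1000
h=cv2.cvtColor(c["frame"],cv2.COLOR_RGB2HSV).astype(int); H,S,V=h[...,0],h[...,1],h[...,2]
m=((H<8)|(H>172))&(S>140)&(V>50)&(P[...,2]>.15)&(Q[...,1]<0)
q=Q[m]; q=q[np.argsort(q[:,2])]; print(q[::max(1,len(q)//25)].round(0).tolist())
# world waypoints: current -> above wheel near side
for a in [0]:
    print(rows([((-66,-2,120),tool('x',0)),((-66,-2,60),tool('x'))],s))
E
```

```text
t 10.72 grasp hub mm [   1.9 -295.3  111.2] F hub [ 0.6  0.2 -0.9] M [-0.43  0.02  0.26] open 0.516 j [-49.5  42.8  73.3  42.6 106.1 -78.2]
[[-5.0, -157.0, 12.0], [-8.0, -156.0, 15.0], [-4.0, -159.0, 19.0], [0.0, -168.0, 22.0], [-7.0, -159.0, 28.0], [-1.0, -163.0, 29.0], [1.0, -163.0, 33.0], [-4.0, -164.0, 37.0], [-5.0, -166.0, 41.0], [-3.0, -167.0, 44.0], [-0.0, -170.0, 48.0], [-3.0, -170.0, 51.0], [-0.0, -170.0, 54.0], [0.0, -192.0, 57.0], [-4.0, -171.0, 61.0], [1.0, -180.0, 64.0], [0.0, -189.0, 65.0], [0.0, -180.0, 70.0], [-4.0, -175.0, 72.0], [-2.0, -176.0, 75.0], [-6.0, -182.0, 78.0], [-4.0, -181.0, 83.0], [-4.0, -183.0, 87.0], [-7.0, -183.0, 88.0], [-5.0, -182.0, 93.0], [-1.0, -184.0, 98.0], [-1.0, -188.0, 110.0], [-2.0, -189.0, 114.0], [-5.0, -165.0, 115.0], [-6.0, -196.0, 116.0], [-4.0, -186.0, 118.0], [-2.0, -168.0, 125.0]]
[[[-0.1156, 0.2825, -0.0219], [-0.826, -0.141, -0.446]], [[-0.0879, 0.2873, -0.0749], [-0.826, -0.141, -0.446]]]
```

Request:
{"name": "play_rows", "arguments": {
  "commands": [
    [[-0.005,0,0.045],[-0.08,-0.014,-0.044]],
    [[-0.01,0.01,0.085],[-0.2,-0.034,-0.108]],
    [[-0.02,0.06,0.09],[-0.35,-0.06,-0.19]],
    [[-0.04,0.12,0.09],[-0.5,-0.085,-0.27]],
    [[-0.06,0.175,0.085],[-0.65,-0.111,-0.35]],
    [[-0.08,0.225,0.06],[-0.78,-0.133,-0.42]],
    [[-0.1,0.265,0.03],[-0.826,-0.141,-0.446]],
    [[-0.1156,0.2825,0.0],[-0.826,-0.141,-0.446]],
    [[-0.1156,0.2825,-0.0219],[-0.826,-0.141,-0.446]],
    [[-0.1156,0.2825,-0.0219],[-0.826,-0.141,-0.446]]
  ]
}}

```text
time_s: 12.02
position: [0.4579, 0.0627, 0.2624]
tcp_rot: [[0.873, 0.455, -0.174], [0.151, 0.087, 0.985], [0.463, -0.886, 0.007]]
force: [0.1, -0.0, 0.6]
opening: 0.519
```

Request:
{"name": "play_rows", "arguments": {
  "commands": [
    [[0,0,0],[0,0,0]]
  ]
}}

```text
time_s: 12.15
position: [0.4607, 0.0612, 0.265]
tcp_rot: [[0.871, 0.461, -0.173], [0.15, 0.085, 0.985], [0.468, -0.884, 0.004]]
force: [0.2, -0.3, 0.2]
opening: 0.521
```

```bash
python3 - <<'E'
from h import *
import rig
s=rig.read_state();show(s); c=rig.capture("wrist"); cv2.imwrite("pics/w4.png",cv2.cvtColor(c["frame"],cv2.COLOR_RGB2BGR))
T=np.eye(4);T[:3,:3]=s["tcp_rot"];T[:3,3]=s["position"]; c["cam_to_world"]=T@c["hand_eye"]; np.savez("w4.npz",**c)
P=cloud(c);Q=(P-HUB[:3])@RH*1000
h=cv2.cvtColor(c["frame"],cv2.COLOR_RGB2HSV).astype(int); H,S,V=h[...,0],h[...,1],h[...,2]
r=np.hypot(Q[...,0],Q[...,1])
m=(V<60)&(r>45)&(r<85)&(abs(Q[...,2])<14)&(np.arange(384)[:,None]<225); q=Q[m]; print(m.sum(),np.percentile(q[:,2],[10,50,90]))
from scipy.optimize import least_squares
top=q[abs(q[:,2]-np.percentile(q[:,2],70))<4]
x=least_squares(lambda x:np.maximum(abs(np.hypot(top[:,0]-x[0],top[:,1]-x[1])-63)-6.5,0),[0,0],loss='soft_l1').x; print("hub ctr",x,np.median(top[:,2]), top.min(0),top.max(0))
d=(V>130)&(S<60)&(r<52)&(abs(Q[...,2]+22)<8); print("dish",d.sum()); 
dd=cv2.minEnclosingCircle(Q[d][:,:2].astype(np.float32)); print(dd)
y=(H>20)&(H<35)&(S>100)&(V>120)&(r<60)&(abs(Q[...,2]+22)<10); print("mark",np.median(Q[y],0),y.sum())
E
```

```text
t 12.15 grasp hub mm [-6.620e+01  1.000e-01  1.196e+02] F hub [ 0.2 -0.3  0.1] M [-0.01  0.19 -0.01] open 0.521 j [-13.    9.  121.7  25.6  25.5 -43.7]
793 [-12.06680632  -5.00154179   2.31689489]
hub ctr [-3.93247088 -2.15395343] -1.2855495174671157 [-70.46820576 -40.2674252   -5.27490623] [53.53956    65.7844911   2.70596552]
dish 5947
((0.009187436662614346, -0.010760694742202759), 51.979637145996094)
mark [ -3.74301769 -38.53391703 -21.97249313] 61
```

View pics/w4.png

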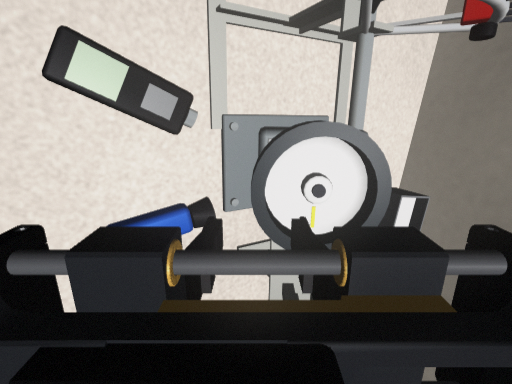

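```bash
cp hub.npy hub0.npy; python3 - <<'E'
from h import *
H=HUB.copy(); H[:3]+=RH@np.array([-.004,-.002,0]); np.save("hub.npy",H)
E
cat > stroke.py <<'E'
import sys
from h import *
import rig
def P(a,z,r=63):
    b=np.radians(a); return ((-r*np.cos(b),-r*np.sin(b),z),tool('x',a))
if __name__=="__main__":
    s=rig.read_state(); show(s)
    # args: list of a,z pairs
    for t in sys.argv[1:]:
        a,z=map(float,t.split(',')); print(str(rows([P(a,z)],s)[0])+",")
E
python3 stroke.py 10,100 20,80 30,60 40,45 40,25 40,2
```

```text
t 12.2 grasp hub mm [-61.7   1.7 119.7] F hub [0.6 0.5 0.4] M [-0.04  0.16  0.04] open 0.517 j [-13.    9.  121.7  25.6  25.5 -43.8]
[[0.011, -0.0109, -0.0176], [-0.085, -0.015, 0.154]],
[[0.0246, -0.0193, -0.0339], [-0.165, -0.03, 0.308]],
[[0.0396, -0.0268, -0.0494], [-0.246, -0.044, 0.462]],
[[0.0536, -0.0335, -0.0597], [-0.326, -0.059, 0.616]],
[[0.0628, -0.0319, -0.0773], [-0.326, -0.059, 0.616]],
[[0.0734, -0.03, -0.0976], [-0.326, -0.059, 0.616]],
```

Request:
{"name": "play_rows", "arguments": {
  "commands": [
    [[0.011,-0.0109,-0.0176],[-0.085,-0.015,0.154]],
    [[0.0246,-0.0193,-0.0339],[-0.165,-0.03,0.308]],
    [[0.0396,-0.0268,-0.0494],[-0.246,-0.044,0.462]],
    [[0.0536,-0.0335,-0.0597],[-0.326,-0.059,0.616]],
    [[0.0628,-0.0319,-0.0773],[-0.326,-0.059,0.616]],
    [[0.0628,-0.0319,-0.0773],[-0.326,-0.059,0.616]],
    [[0.0734,-0.03,-0.0976],[-0.326,-0.059,0.616]],
    [[0.0734,-0.03,-0.0976],[-0.326,-0.059,0.616]]
  ],
  "gripper": 0.036
}}

```text
time_s: 13.2
position: [0.534, 0.031, 0.1673]
tcp_rot: [[0.557, 0.462, -0.69], [0.749, 0.081, 0.658], [0.359, -0.883, -0.301]]
force: [-0.4, 0.3, 0.2]
opening: 0.413
```

```bash
python3 stroke.py 40,2; python3 - <<'E'
from h import *
import rig
c=rig.capture("wrist"); cv2.imwrite("pics/w5.png",cv2.cvtColor(c["frame"],cv2.COLOR_RGB2BGR)[:330])
E
```

```text
t 13.2 grasp hub mm [-48.9 -40.3   1.8] F hub [-0.2  0.4  0.3] M [0.02 0.18 0.  ] open 0.413 j [ -14.7   26.2  119.    51.8   14.4 -112.8]
[[0.0005, -0.0001, 0.0005], [-0.001, -0.001, 0.001]],
```

View pics/w5.png

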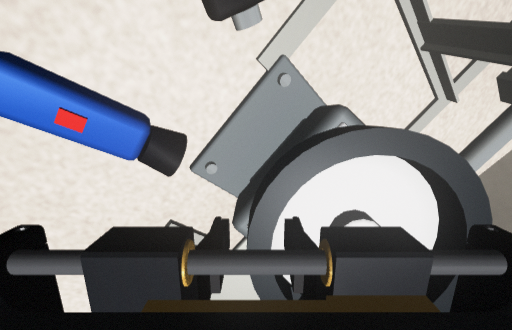

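Request:
{"name": "play_rows", "arguments": {
  "commands": [
    [[0,0,0],[0,0,0]],
    [[0,0,0],[0,0,0]],
    [[0,0,0],[0,0,0]]
  ],
  "gripper": 0.0
}}

```text
time_s: 13.62
position: [0.5346, 0.032, 0.1683]
tcp_rot: [[0.556, 0.463, -0.69], [0.748, 0.083, 0.658], [0.362, -0.882, -0.3]]
force: [-1.6, 2.3, 2.6]
opening: 0.163
```

```bash
python3 stroke.py 35,2 28,2 20,2 11,2 2,2 -7,2 -16,2 -25,2 -34,2 -42,2 -50,2
```

```text
t 13.62 grasp hub mm [-47.7 -39.4   2.3] F hub [0.2 2.6 2.8] M [ 0.24  0.35 -0.31] open 0.163 j [ -14.7   26.1  119.    51.9   14.6 -112.9]
[[-0.0038, 0.0027, -0.0021], [0.037, 0.008, -0.077]],
[[-0.0084, 0.0085, -0.004], [0.094, 0.018, -0.184]],
[[-0.0129, 0.0159, -0.0057], [0.159, 0.029, -0.308]],
[[-0.0169, 0.0249, -0.0069], [0.231, 0.042, -0.446]],
[[-0.0195, 0.0344, -0.0074], [0.304, 0.055, -0.585]],
[[-0.0208, 0.0442, -0.0072], [0.377, 0.068, -0.724]],
[[-0.0208, 0.054, -0.0063], [0.45, 0.081, -0.862]],
[[-0.0194, 0.0637, -0.0047], [0.522, 0.094, -1.001]],
[[-0.0166, 0.0729, -0.0024], [0.595, 0.107, -1.139]],
[[-0.0131, 0.0805, 0.0001], [0.66, 0.118, -1.263]],
[[-0.0087, 0.0875, 0.0031], [0.725, 0.129, -1.386]],
```

Request:
{"name": "play_rows", "arguments": {
  "commands": [
    [[-0.0034,0.003,-0.002],[0.037,0.008,-0.077]],
    [[-0.0079,0.0085,-0.004],[0.094,0.018,-0.184]],
    [[-0.0123,0.0159,-0.0055],[0.159,0.029,-0.308]],
    [[-0.016,0.0249,-0.0066],[0.231,0.042,-0.446]],
    [[-0.0186,0.0344,-0.0071],[0.304,0.055,-0.585]],
    [[-0.02,0.0442,-0.0069],[0.377,0.068,-0.724]],
    [[-0.02,0.054,-0.006],[0.45,0.081,-0.862]],
    [[-0.0187,0.0634,-0.0044],[0.522,0.094,-1.001]],
    [[-0.016,0.0724,-0.0021],[0.595,0.107,-1.139]],
    [[-0.0126,0.0797,0.0003],[0.66,0.118,-1.263]]
  ]
}}

```text
time_s: 14.88
position: [0.5225, 0.111, 0.1684]
tcp_rot: [[0.761, 0.462, 0.455], [-0.547, 0.082, 0.833], [0.348, -0.883, 0.315]]
force: [2.0, 0.8, -0.1]
opening: 0.165
```

```bash
python3 stroke.py -42,2 -50,2; python3 - <<'E'
from h import *
import rig
s=rig.read_state();x=s["tcp_rot"][:,0]@RH; print("tool ang",np.degrees(np.arctan2(x[1],x[0])))
E
```

```text
t 14.88 grasp hub mm [-46.2  40.5   1.7] F hub [ 1.7  0.4 -1.1] M [-0.17 -0.12  0.45] open 0.165 j [ -3.4  26.  119.3  40.2   9.7  -9.5]
[[-0.0009, 0.0016, 0.0], [-0.001, -0.0, 0.0]],
[[0.0035, 0.0085, 0.003], [0.064, 0.011, -0.123]],
tool ang -42.05108943985949
```

```bash
cat > tab.py <<'E'
import sys
from stroke import *
def base(a,z,r=62):
    g,R=P(a,z,r); return {"position":pose(g,R),"tcp_rot":R}
def tab(b,ts):
    print("base",b); print(str([x for a,z in ts for x in rows([P(a,z,62)],base(*b))]))
if __name__=="__main__":
    s=rig.read_state(); show(s); d=base(-42,2); print((s["position"]-d["position"]).round(4))
    tab((-42,2),[(-42,2),(-42,2),(-42,36),(-36,36),(-26,36),(-16,36),(-6,36),(4,36),(14,36),(24,36)])
    tab((24,36),[(34,36),(40,36),(40,20),(40,2),(40,2)])
    tab((40,2),[(40,2)]*3+[(36,2),(28,2),(18,2),(8,2),(-2,2),(-12,2),(-22,2)])
    tab((-22,2),[(-32,2),(-42,2),(-52,2),(-60,2)])
    tab((-60,2),[(-60,2),(-60,2),(-60,36),(-54,36),(-44,36),(-34,36),(-24,36),(-14,36),(-4,36),(6,36)])
    tab((6,36),[(16,36),(26,36),(36,36),(40,36),(40,20),(40,2),(40,2)])
E
python3 tab.py
```

```text
t 14.88 grasp hub mm [-46.2  40.5   1.7] F hub [ 1.7  0.4 -1.1] M [-0.17 -0.12  0.45] open 0.165 j [ -3.4  26.  119.3  40.2   9.7  -9.5]
[ 0.0002 -0.001  -0.0004]
base (-42, 2)
[[[0.0, 0.0, 0.0], [0.0, 0.0, 0.0]], [[0.0, 0.0, 0.0], [0.0, 0.0, 0.0]], [[-0.0157, -0.0027, 0.03], [0.0, 0.0, 0.0]], [[-0.0184, -0.0083, 0.0281], [-0.048, -0.008, 0.092]], [[-0.0217, -0.0183, 0.0255], [-0.129, -0.023, 0.247]], [[-0.0233, -0.0288, 0.0237], [-0.21, -0.037, 0.401]], [[-0.0233, -0.0396, 0.0227], [-0.291, -0.051, 0.555]], [[-0.0216, -0.0503, 0.0226], [-0.371, -0.065, 0.709]], [[-0.0183, -0.0605, 0.0234], [-0.452, -0.079, 0.863]], [[-0.0134, -0.0701, 0.0251], [-0.533, -0.093, 1.017]]]
base (24, 36)
[[[0.0062, -0.0085, 0.0025], [-0.081, -0.014, 0.154]], [[0.0105, -0.013, 0.0043], [-0.129, -0.023, 0.247]], [[0.0179, -0.0117, -0.0098], [-0.129, -0.023, 0.247]], [[0.0262, -0.0103, -0.0257], [-0.129, -0.023, 0.247]], [[0.0262, -0.0103, -0.0257], [-0.129, -0.023, 0.247]]]
base (40, 2)
[[[0.0, 0.0, 0.0], [0.0, 0.0, 0.0]], [[0.0, 0.0, 0.0], [0.0, 0.0, 0.0]], [[0.0, 0.0, 0.0], [0.0, 0.0, 0.0]], [[-0.0029, 0
[... 787 characters left out ...]
, 0.0236], [-0.129, -0.023, 0.247]], [[-0.0302, -0.0246, 0.0204], [-0.21, -0.037, 0.401]], [[-0.0331, -0.0347, 0.018], [-0.291, -0.051, 0.555]], [[-0.0344, -0.0453, 0.0163], [-0.371, -0.065, 0.709]], [[-0.0341, -0.0561, 0.0155], [-0.452, -0.079, 0.863]], [[-0.032, -0.0667, 0.0156], [-0.533, -0.093, 1.017]]]
base (6, 36)
[[[0.0036, -0.0101, 0.001], [-0.081, -0.014, 0.154]], [[0.0087, -0.0195, 0.0028], [-0.161, -0.028, 0.308]], [[0.0152, -0.0278, 0.0054], [-0.242, -0.042, 0.462]], [[0.0181, -0.0307, 0.0067], [-0.274, -0.048, 0.524]], [[0.0255, -0.0294, -0.0075], [-0.274, -0.048, 0.524]], [[0.0338, -0.028, -0.0234], [-0.274, -0.048, 0.524]], [[0.0338, -0.028, -0.0234], [-0.274, -0.048, 0.524]]]
```

Request:
{"name": "play_rows", "arguments": {
  "commands": [
    [[0.0,0.0,0.0],[0.0,0.0,0.0]],
    [[0.0,0.0,0.0],[0.0,0.0,0.0]],
    [[-0.0157,-0.0027,0.03],[0.0,0.0,0.0]],
    [[-0.0184,-0.0083,0.0281],[-0.048,-0.008,0.092]],
    [[-0.0217,-0.0183,0.0255],[-0.129,-0.023,0.247]],
    [[-0.0233,-0.0288,0.0237],[-0.21,-0.037,0.401]],
    [[-0.0233,-0.0396,0.0227],[-0.291,-0.051,0.555]],
    [[-0.0216,-0.0503,0.0226],[-0.371,-0.065,0.709]],
    [[-0.0183,-0.0605,0.0234],[-0.452,-0.079,0.863]],
    [[-0.0134,-0.0701,0.0251],[-0.533,-0.093,1.017]]
  ],
  "gripper": 0.036
}}

```text
time_s: 16.12
position: [0.5071, 0.0401, 0.1922]
tcp_rot: [[0.724, 0.459, -0.515], [0.545, 0.078, 0.835], [0.424, -0.885, -0.194]]
force: [-0.8, -0.5, 1.2]
opening: 0.412
```

Request:
{"name": "play_rows", "arguments": {
  "commands": [
    [[0.0062,-0.0085,0.0025],[-0.081,-0.014,0.154]],
    [[0.0105,-0.013,0.0043],[-0.129,-0.023,0.247]],
    [[0.0105,-0.013,0.0043],[-0.129,-0.023,0.247]],
    [[0.0179,-0.0117,-0.0098],[-0.129,-0.023,0.247]],
    [[0.0262,-0.0103,-0.0257],[-0.129,-0.023,0.247]],
    [[0.0262,-0.0103,-0.0257],[-0.129,-0.023,0.247]]
  ]
}}

```text
time_s: 16.88
position: [0.5333, 0.0307, 0.1657]
tcp_rot: [[0.558, 0.459, -0.691], [0.749, 0.079, 0.658], [0.356, -0.885, -0.3]]
force: [-0.4, -0.2, -0.7]
opening: 0.416
```

```bash
cat > chk.py <<'E'
from h import *
import rig
s=rig.read_state();show(s)
x=s["tcp_rot"][:,0]@RH; p=(s["position"]-HUB[:3])@RH; F=s["force"]@RH; M=s["moment"]@RH
a=np.degrees(np.arctan2(-p[1],-p[0])); b=np.radians(a)
print("tool ang",np.degrees(np.arctan2(x[1],x[0])).round(1),"pos ang",a.round(1),"r",(np.hypot(p[0],p[1])*1000).round(1),"Ftan(ccw)",(F@[np.sin(b),-np.cos(b),0]).round(1),"T",(p[0]*F[1]-p[1]*F[0]+M[2]).round(2))
E
python3 chk.py
```

```text
t 16.88 grasp hub mm [-50.3 -40.5   0.7] F hub [-0.7 -0.2 -0.4] M [ 0.03  0.18 -0.06] open 0.416 j [ -14.7   26.3  119.1   51.6   14.3 -112.7]
tool ang 39.9 pos ang 38.9 r 64.6 Ftan(ccw) -0.3 T -0.08
```

Good. Grip and second stroke.

Request:
{"name": "play_rows", "arguments": {
  "commands": [
    [[0.001,0.001,0.001],[0.0,0.0,0.0]],
    [[0.001,0.001,0.001],[0.0,0.0,0.0]],
    [[0.001,0.001,0.001],[0.0,0.0,0.0]],
    [[-0.002,0.0035,-0.0003],[0.032,0.006,-0.062]],
    [[-0.0072,0.01,-0.0024],[0.097,0.017,-0.185]],
    [[-0.0125,0.0191,-0.0044],[0.178,0.031,-0.339]],
    [[-0.0165,0.0291,-0.0055],[0.258,0.045,-0.493]],
    [[-0.0188,0.0397,-0.0058],[0.339,0.059,-0.647]],
    [[-0.0195,0.0505,-0.0052],[0.42,0.073,-0.801]],
    [[-0.0185,0.0611,-0.0037],[0.5,0.087,-0.955]]
  ],
  "gripper": 0.0
}}

```text
time_s: 18.12
position: [0.5161, 0.0915, 0.1635]
tcp_rot: [[0.871, 0.461, 0.169], [-0.23, 0.079, 0.97], [0.434, -0.884, 0.175]]
force: [2.7, 0.2, -4.2]
opening: 0.162
```

Request:
{"name": "play_rows", "arguments": {
  "commands": [
    [[0.0026,0.0102,0.0023],[0.081,0.014,-0.154]],
    [[0.0068,0.0197,0.0054],[0.161,0.028,-0.308]],
    [[0.0124,0.0282,0.0091],[0.242,0.042,-0.462]],
    [[0.0178,0.034,0.0124],[0.307,0.054,-0.586]],
    [[0.0178,0.034,0.0124],[0.307,0.054,-0.586]]
  ]
}}

```text
time_s: 18.75
position: [0.534, 0.1265, 0.1758]
tcp_rot: [[0.586, 0.46, 0.667], [-0.777, 0.083, 0.624], [0.232, -0.884, 0.406]]
force: [2.7, 3.4, -5.0]
opening: 0.161
```

```bash
python3 chk.py
```

```text
t 18.75 grasp hub mm [-30.4  53.7   1.6] F hub [ 0.5  2.9 -5.9] M [ 0.1  -0.01  0.16] open 0.161 j [ -1.1  25.7 116.8  28.1  11.3  22.6]
tool ang -60.0 pos ang -60.5 r 61.7 Ftan(ccw) -1.9 T 0.05
```

Request:
{"name": "play_rows", "arguments": {
  "commands": [
    [[0.0,0.0,0.0],[0.0,0.0,0.0]],
    [[0.0,0.0,0.0],[0.0,0.0,0.0]],
    [[-0.0157,-0.0027,0.03],[0.0,0.0,0.0]],
    [[-0.0198,-0.0071,0.0275],[-0.048,-0.008,0.092]],
    [[-0.0257,-0.0153,0.0236],[-0.129,-0.023,0.247]],
    [[-0.0302,-0.0246,0.0204],[-0.21,-0.037,0.401]],
    [[-0.0331,-0.0347,0.018],[-0.291,-0.051,0.555]],
    [[-0.0344,-0.0453,0.0163],[-0.371,-0.065,0.709]],
    [[-0.0341,-0.0561,0.0155],[-0.452,-0.079,0.863]],
    [[-0.032,-0.0667,0.0156],[-0.533,-0.093,1.017]]
  ],
  "gripper": 0.036
}}

```text
time_s: 20.0
position: [0.5009, 0.0582, 0.1912]
tcp_rot: [[0.847, 0.46, -0.267], [0.26, 0.078, 0.962], [0.464, -0.884, -0.053]]
force: [0.2, 0.1, -0.0]
opening: 0.418
```

Request:
{"name": "play_rows", "arguments": {
  "commands": [
    [[0.0036,-0.0101,0.001],[-0.081,-0.014,0.154]],
    [[0.0087,-0.0195,0.0028],[-0.161,-0.028,0.308]],
    [[0.0152,-0.0278,0.0054],[-0.242,-0.042,0.462]],
    [[0.0181,-0.0307,0.0067],[-0.274,-0.048,0.524]],
    [[0.0181,-0.0307,0.0067],[-0.274,-0.048,0.524]],
    [[0.0255,-0.0294,-0.0075],[-0.274,-0.048,0.524]],
    [[0.0338,-0.028,-0.0234],[-0.274,-0.048,0.524]],
    [[0.0338,-0.028,-0.0234],[-0.274,-0.048,0.524]]
  ]
}}

```text
time_s: 21.0
position: [0.5346, 0.0311, 0.1668]
tcp_rot: [[0.558, 0.46, -0.691], [0.749, 0.079, 0.657], [0.357, -0.885, -0.301]]
force: [-0.5, -0.4, -0.4]
opening: 0.416
```

```bash
python3 chk.py; python3 - <<'E'
from h import *
import rig
ims=[]
for n,a in (("scene",(310,140,380,210)),("side",(150,210,240,280))):
    c=rig.capture(n); np.savez(n+"5.npz",**c)
    f=cv2.cvtColor(c["frame"],cv2.COLOR_RGB2BGR)[a[1]:a[3],a[0]:a[2]]
    ims.append(cv2.resize(cv2.convertScaleAbs(f,alpha=1.4),(400*f.shape[1]//f.shape[0] if n=="scene" else 400,400 if n=="scene" else 311)))
ims[1]=cv2.copyMakeBorder(ims[1],0,89,0,0,cv2.BORDER_CONSTANT)
cv2.imwrite("pics/stop5.png",np.hstack(ims))
E
```

```text
t 21.0 grasp hub mm [-48.6 -40.4   1.1] F hub [-0.7 -0.3 -0.1] M [ 0.03  0.17 -0.05] open 0.416 j [ -14.6   26.3  118.9   50.9   14.4 -111.9]
tool ang 40.0 pos ang 39.7 r 63.2 Ftan(ccw) -0.2 T -0.06
```

View pics/stop5.png

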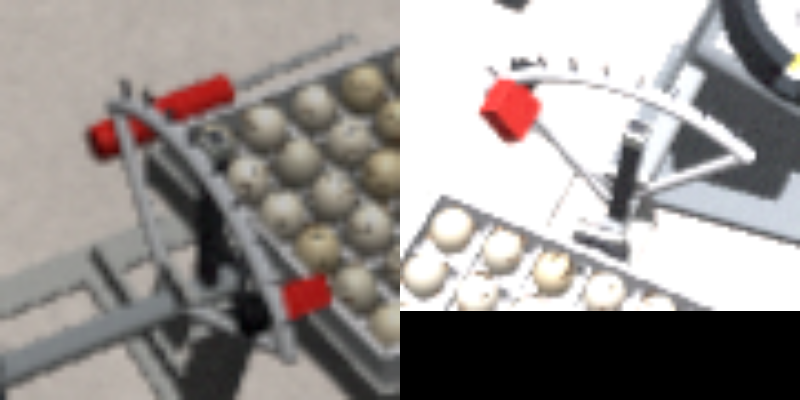

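```bash
cat > ang.py <<'E'
import sys
from h import *
from scipy.optimize import least_squares
yaw=HUB[3]; cs,sn=np.cos(yaw),np.sin(yaw); Rs=np.array([[cs,-sn,0],[sn,cs,0],[0,0,1]])
o=np.array([*HUB[:2],0])
for n in sys.argv[1:]:
    c=dict(np.load(n)); Q=(cloud(c)-o)@Rs*1000; h=cv2.cvtColor(c["frame"],cv2.COLOR_RGB2HSV).astype(int); H,S,V=h[...,0],h[...,1],h[...,2]
    near=(Q[...,1]>150)&(Q[...,1]<205)&(Q[...,2]>165)&(Q[...,2]<290)&(abs(Q[...,0]-30)<150)
    red=near&((H<8)|(H>172))&(S>130)&(V>50)
    grey=near&~red&(S<60)
    q=Q[grey]; p=np.array([40.,100.])
    for _ in range(5):
        d=np.hypot(q[:,0]-p[0],q[:,2]-150)-p[1]; k=abs(d)<12
        p=least_squares(lambda x:np.hypot(q[k,0]-x[0],q[k,2]-150)-x[1],p,loss='soft_l1').x
    print(n,"pivot x,r",p.round(1),k.sum(),grey.sum())
    A=lambda m:np.degrees(np.arctan2(Q[m][:,0]-p[0],Q[m][:,2]-150))
    print(" red",red.sum(),np.percentile(A(red),[2,10,50,90,98]).round(1),"y",np.percentile(Q[red][:,1],[5,95]).round(0))
    rr=np.hypot(Q[...,0]-p[0],Q[...,2]-150)
    dk=near&(V<70)&(rr>35)&(rr<115); a=A(dk); print(" dark",dk.sum(),np.histogram(a,bins=np.arange(-90,91,10))[0])
E
python3 ang.py scene0.npz side0.npz scene5.npz side5.npz
```

```text
scene0.npz pivot x,r [ 74.9 114.3] 120 482
 red 48 [-45.   36.1  39.1  42.3  42.9] y [160. 189.]
 dark 105 [ 0  0  0  0  3 30 34  8  5  1  1  0  4  2 17  0  0  0]
side0.npz pivot x,r [ 80.9 113.1] 190 550
 red 122 [32.7 33.5 34.8 38.6 40.1] y [166. 192.]
 dark 65 [ 0  0  0  0 17 43  1  0  0  0  0  0  4  0  0  0  0  0]
scene5.npz pivot x,r [ 65.6 109.3] 122 468
 red 48 [-40.5  39.3  42.3  45.4  45.7] y [161. 188.]
 dark 108 [ 0  0  0  0  1  4  3  5 15 33 17  6  0  0 16  8  0  0]
side5.npz pivot x,r [ 71.1 108.3] 187 556
 red 121 [36.9 37.6 39.1 42.3 44.6] y [167. 192.]
 dark 51 [ 0  0  0  0  2  0  0  0 36 12  0  0  1  0  0  0  0  0]
```

Request:
{"name": "play_rows", "arguments": {
  "commands": [
    [[0.0,0.001,0.0],[0.0,0.0,0.0]],
    [[0.0,0.001,0.0],[0.0,0.0,0.0]],
    [[0.0,0.001,0.0],[0.0,0.0,0.0]],
    [[-0.0025,0.0035,-0.001],[0.032,0.006,-0.062]],
    [[-0.0077,0.01,-0.003],[0.097,0.017,-0.185]],
    [[-0.013,0.0191,-0.005],[0.178,0.031,-0.339]],
    [[-0.017,0.0291,-0.006],[0.258,0.045,-0.493]],
    [[-0.0193,0.0397,-0.0063],[0.339,0.059,-0.647]],
    [[-0.02,0.0505,-0.0058],[0.42,0.073,-0.801]],
    [[-0.019,0.0611,-0.0042],[0.5,0.087,-0.955]]
  ],
  "gripper": 0.0
}}

```text
time_s: 22.35
position: [0.5163, 0.0917, 0.1633]
tcp_rot: [[0.872, 0.46, 0.168], [-0.229, 0.079, 0.97], [0.433, -0.884, 0.174]]
force: [2.5, -0.7, -6.8]
opening: 0.163
```

Request:
{"name": "play_rows", "arguments": {
  "commands": [
    [[0.0026,0.0102,0.0023],[0.081,0.014,-0.154]],
    [[0.0068,0.0197,0.0054],[0.161,0.028,-0.308]],
    [[0.0124,0.0282,0.0091],[0.242,0.042,-0.462]],
    [[0.0178,0.034,0.0124],[0.307,0.054,-0.586]],
    [[0.0178,0.034,0.0124],[0.307,0.054,-0.586]]
  ]
}}

```text
time_s: 22.98
position: [0.5344, 0.1267, 0.1757]
tcp_rot: [[0.586, 0.459, 0.667], [-0.776, 0.083, 0.625], [0.232, -0.884, 0.405]]
force: [2.5, 2.2, -6.7]
opening: 0.162
```

Request:
{"name": "play_rows", "arguments": {
  "commands": [
    [[0.0,0.0,0.0],[0.0,0.0,0.0]],
    [[0.0,0.0,0.0],[0.0,0.0,0.0]],
    [[-0.0157,-0.0027,0.03],[0.0,0.0,0.0]],
    [[-0.0198,-0.0071,0.0275],[-0.048,-0.008,0.092]],
    [[-0.0257,-0.0153,0.0236],[-0.129,-0.023,0.247]],
    [[-0.0302,-0.0246,0.0204],[-0.21,-0.037,0.401]],
    [[-0.0331,-0.0347,0.018],[-0.291,-0.051,0.555]],
    [[-0.0344,-0.0453,0.0163],[-0.371,-0.065,0.709]],
    [[-0.0341,-0.0561,0.0155],[-0.452,-0.079,0.863]],
    [[-0.032,-0.0667,0.0156],[-0.533,-0.093,1.017]]
  ],
  "gripper": 0.036
}}

```text
time_s: 24.22
position: [0.5015, 0.0585, 0.1916]
tcp_rot: [[0.846, 0.461, -0.268], [0.262, 0.078, 0.962], [0.464, -0.884, -0.055]]
force: [0.5, -0.6, -0.8]
opening: 0.411
```

Request:
{"name": "play_rows", "arguments": {
  "commands": [
    [[0.0036,-0.0101,0.001],[-0.081,-0.014,0.154]],
    [[0.0087,-0.0195,0.0028],[-0.161,-0.028,0.308]],
    [[0.0152,-0.0278,0.0054],[-0.242,-0.042,0.462]],
    [[0.0181,-0.0307,0.0067],[-0.274,-0.048,0.524]],
    [[0.0181,-0.0307,0.0067],[-0.274,-0.048,0.524]],
    [[0.0255,-0.0294,-0.0075],[-0.274,-0.048,0.524]],
    [[0.0338,-0.028,-0.0234],[-0.274,-0.048,0.524]],
    [[0.0338,-0.028,-0.0234],[-0.274,-0.048,0.524]]
  ]
}}

```text
time_s: 25.22
position: [0.5352, 0.0313, 0.1672]
tcp_rot: [[0.557, 0.46, -0.692], [0.75, 0.079, 0.656], [0.356, -0.884, -0.302]]
force: [-0.0, 0.3, -0.5]
opening: 0.414
```

```bash
python3 chk.py
```

```text
t 25.23 grasp hub mm [-47.8 -40.2   1.1] F hub [-0.2  0.3 -0.5] M [ 0.07  0.15 -0.05] open 0.414 j [ -14.5   26.2  118.8   50.6   14.4 -111.7]
tool ang 40.1 pos ang 40.1 r 62.5 Ftan(ccw) -0.3 T -0.07
```

Fourth stroke (to ~382°).

Request:
{"name": "play_rows", "arguments": {
  "commands": [
    [[0.0,0.001,0.0],[0.0,0.0,0.0]],
    [[0.0,0.001,0.0],[0.0,0.0,0.0]],
    [[0.0,0.001,0.0],[0.0,0.0,0.0]],
    [[-0.0027,0.0032,-0.001],[0.032,0.006,-0.062]],
    [[-0.0079,0.0097,-0.003],[0.097,0.017,-0.185]],
    [[-0.0132,0.0188,-0.005],[0.178,0.031,-0.339]],
    [[-0.0172,0.0288,-0.006],[0.258,0.045,-0.493]],
    [[-0.0195,0.0394,-0.0063],[0.339,0.059,-0.647]],
    [[-0.0202,0.0502,-0.0058],[0.42,0.073,-0.801]],
    [[-0.0192,0.0608,-0.0042],[0.5,0.087,-0.955]]
  ],
  "gripper": 0.0
}}

```text
time_s: 26.48
position: [0.5162, 0.0917, 0.1634]
tcp_rot: [[0.872, 0.46, 0.167], [-0.227, 0.079, 0.971], [0.433, -0.885, 0.173]]
force: [2.6, -0.7, -8.2]
opening: 0.166
```

Request:
{"name": "play_rows", "arguments": {
  "commands": [
    [[0.0026,0.0102,0.0023],[0.081,0.014,-0.154]],
    [[0.0068,0.0197,0.0054],[0.161,0.028,-0.308]],
    [[0.0124,0.0282,0.0091],[0.242,0.042,-0.462]],
    [[0.0178,0.034,0.0124],[0.307,0.054,-0.586]],
    [[0.0178,0.034,0.0124],[0.307,0.054,-0.586]]
  ]
}}

```text
time_s: 27.1
position: [0.5344, 0.1267, 0.1759]
tcp_rot: [[0.588, 0.459, 0.666], [-0.775, 0.083, 0.627], [0.232, -0.885, 0.404]]
force: [3.8, 3.1, -8.6]
opening: 0.159
```

Request:
{"name": "play_rows", "arguments": {
  "commands": [
    [[0.0,0.0,0.0],[0.0,0.0,0.0]],
    [[0.0,0.0,0.0],[0.0,0.0,0.0]],
    [[-0.0157,-0.0027,0.03],[0.0,0.0,0.0]],
    [[-0.0198,-0.0071,0.0275],[-0.048,-0.008,0.092]],
    [[-0.0257,-0.0153,0.0236],[-0.129,-0.023,0.247]],
    [[-0.0302,-0.0246,0.0204],[-0.21,-0.037,0.401]],
    [[-0.0331,-0.0347,0.018],[-0.291,-0.051,0.555]],
    [[-0.0344,-0.0453,0.0163],[-0.371,-0.065,0.709]],
    [[-0.0341,-0.0561,0.0155],[-0.452,-0.079,0.863]],
    [[-0.032,-0.0667,0.0156],[-0.533,-0.093,1.017]]
  ],
  "gripper": 0.036
}}

```text
time_s: 28.35
position: [0.502, 0.0585, 0.1921]
tcp_rot: [[0.845, 0.461, -0.269], [0.264, 0.078, 0.961], [0.464, -0.884, -0.056]]
force: [0.6, 0.5, 0.5]
opening: 0.413
```

Request:
{"name": "play_rows", "arguments": {
  "commands": [
    [[0.0036,-0.0101,0.001],[-0.081,-0.014,0.154]],
    [[0.0087,-0.0195,0.0028],[-0.161,-0.028,0.308]],
    [[0.0152,-0.0278,0.0054],[-0.242,-0.042,0.462]],
    [[0.0181,-0.0307,0.0067],[-0.274,-0.048,0.524]],
    [[0.0181,-0.0307,0.0067],[-0.274,-0.048,0.524]],
    [[0.0255,-0.0294,-0.0075],[-0.274,-0.048,0.524]],
    [[0.0338,-0.028,-0.0234],[-0.274,-0.048,0.524]],
    [[0.0338,-0.028,-0.0234],[-0.274,-0.048,0.524]]
  ]
}}

```text
time_s: 29.35
position: [0.5356, 0.0313, 0.1677]
tcp_rot: [[0.555, 0.461, -0.693], [0.752, 0.079, 0.655], [0.356, -0.884, -0.303]]
force: [-0.1, -0.1, -0.5]
opening: 0.406
```

```bash
python3 chk.py; python3 - <<'E'
from h import *
import rig
ims=[]
for n,a in (("scene",(310,140,380,210)),("side",(150,210,240,280))):
    c=rig.capture(n); np.savez(n+"6.npz",**c)
    f=cv2.cvtColor(c["frame"],cv2.COLOR_RGB2BGR)[a[1]:a[3],a[0]:a[2]]
    ims.append(cv2.resize(cv2.convertScaleAbs(f,alpha=1.2),(400,400) if n=="scene" else (400,311)))
ims[1]=cv2.copyMakeBorder(ims[1],0,89,0,0,cv2.BORDER_CONSTANT)
cv2.imwrite("pics/stop6.png",np.hstack(ims))
E
python3 ang.py scene6.npz side6.npz
```

```text
t 29.35 grasp hub mm [-47.3 -40.3   1.3] F hub [-0.4 -0.1 -0.4] M [ 0.02  0.15 -0.04] open 0.406 j [ -14.5   26.2  118.8   50.4   14.4 -111.6]
tool ang 40.2 pos ang 40.5 r 62.1 Ftan(ccw) -0.2 T -0.05
scene6.npz pivot x,r [ 77.1 114.5] 194 437
 red 47 [-44.9  35.1  38.3  41.3  42. ] y [161. 189.]
 dark 91 [ 0  0  0  0  2  4  1  2  3  1 30 23  7  4 14  0  0  0]
side6.npz pivot x,r [ 55.9 102.5] 180 572
 red 121 [42.  43.2 44.9 47.6 49.6] y [167. 192.]
 dark 87 [ 0  0  0  0  0  4  0  0  0  0  0 19 41 18  5  0  0  0]
```

View pics/stop6.png

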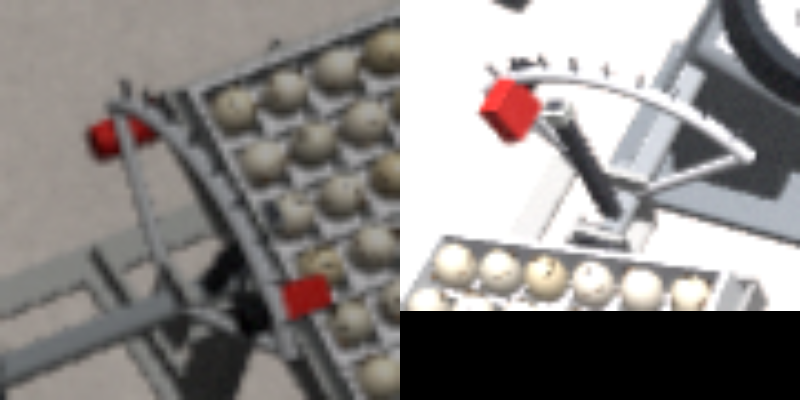

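```bash
python3 - <<'E'
from tab import *
tab((40,2),[(40,2)]*3+[(37,2),(32,2),(26,2),(20,2),(18,2)])
E
python3 - <<'E'
import sys; sys.path.insert(0,'.')
E
```

```text
base (40, 2)
[[[0.0, 0.0, 0.0], [0.0, 0.0, 0.0]], [[0.0, 0.0, 0.0], [0.0, 0.0, 0.0]], [[0.0, 0.0, 0.0], [0.0, 0.0, 0.0]], [[-0.0022, 0.0022, -0.0009], [0.024, 0.004, -0.046]], [[-0.0056, 0.0061, -0.0024], [0.065, 0.011, -0.123]], [[-0.0093, 0.0112, -0.0039], [0.113, 0.02, -0.216]], [[-0.0126, 0.0167, -0.0051], [0.161, 0.028, -0.308]], [[-0.0135, 0.0186, -0.0054], [0.178, 0.031, -0.339]]]
```

Request:
{"name": "play_rows", "arguments": {
  "commands": [
    [[0.0,0.001,0.0],[0.0,0.0,0.0]],
    [[0.0,0.001,0.0],[0.0,0.0,0.0]],
    [[0.0,0.001,0.0],[0.0,0.0,0.0]],
    [[-0.0022,0.003,-0.0009],[0.024,0.004,-0.046]],
    [[-0.0056,0.0069,-0.0024],[0.065,0.011,-0.123]],
    [[-0.0093,0.012,-0.0039],[0.113,0.02,-0.216]],
    [[-0.0126,0.0172,-0.0051],[0.161,0.028,-0.308]],
    [[-0.0135,0.0191,-0.0054],[0.178,0.031,-0.339]]
  ],
  "gripper": 0.0
}}

```text
time_s: 30.45
position: [0.5223, 0.0498, 0.1631]
tcp_rot: [[0.774, 0.462, -0.433], [0.452, 0.077, 0.889], [0.444, -0.884, -0.149]]
force: [-1.7, -4.6, 0.7]
opening: 0.165
```

```bash
python3 chk.py;  python3 - <<'E'
from tab import *
tab((18,2),[(16,2),(14,2),(12,2),(10,2)])
tab((10,2),[(8,2),(6,2),(4,2),(2,2)])
tab((2,2),[(0,2),(-2,2),(-4,2),(-6,2)])
tab((-6,2),[(-8,2),(-10,2),(-12,2),(-14,2)])
E
```

```text
t 30.45 grasp hub mm [-58.2 -19.9   2. ] F hub [-1.8 -4.2  1.8] M [-0.84  0.61  0.05] open 0.165 j [-12.3  26.3 120.7  56.1  12.1 -93.5]
tool ang 18.2 pos ang 18.8 r 61.5 Ftan(ccw) 3.4 T 0.26
base (18, 2)
[[[-0.0009, 0.0019, -0.0003], [0.016, 0.003, -0.031]], [[-0.0018, 0.0039, -0.0006], [0.032, 0.006, -0.062]], [[-0.0025, 0.0059, -0.0008], [0.048, 0.008, -0.092]], [[-0.0033, 0.0079, -0.001], [0.065, 0.011, -0.123]]]
base (10, 2)
[[[-0.0007, 0.0021, -0.0002], [0.016, 0.003, -0.031]], [[-0.0013, 0.0041, -0.0003], [0.032, 0.006, -0.062]], [[-0.0018, 0.0062, -0.0004], [0.048, 0.008, -0.092]], [[-0.0023, 0.0083, -0.0004], [0.065, 0.011, -0.123]]]
base (2, 2)
[[[-0.0004, 0.0021, -0.0], [0.016, 0.003, -0.031]], [[-0.0007, 0.0043, 0.0], [0.032, 0.006, -0.062]], [[-0.001, 0.0064, 0.0001], [0.048, 0.008, -0.092]], [[-0.0012, 0.0086, 0.0001], [0.065, 0.011, -0.123]]]
base (-6, 2)
[[[-0.0001, 0.0022, 0.0001], [0.016, 0.003, -0.031]], [[-0.0002, 0.0043, 0.0003], [0.032, 0.006, -0.062]], [[-0.0002, 0.0065, 0.0005], [0.048, 0.008, -0.092]], [[-0.0002, 0.0086, 0.0007], [0.065, 0.011, -0.123]]]
```

Request:
{"name": "play_rows", "arguments": {
  "commands": [
    [[-0.0009,0.0019,-0.0003],[0.016,0.003,-0.031]],
    [[-0.0018,0.0039,-0.0006],[0.032,0.006,-0.062]],
    [[-0.0025,0.0059,-0.0008],[0.048,0.008,-0.092]],
    [[-0.0033,0.0079,-0.001],[0.065,0.011,-0.123]]
  ]
}}

```text
time_s: 30.95
position: [0.5191, 0.0577, 0.1621]
tcp_rot: [[0.827, 0.462, -0.322], [0.323, 0.078, 0.943], [0.461, -0.884, -0.085]]
force: [-2.3, -4.2, 1.1]
opening: 0.163
```

```bash
python3 chk.py
```

```text
t 30.95 grasp hub mm [-60.3 -11.5   1.9] F hub [-2.1 -3.7  2.4] M [-0.65  0.59  0.06] open 0.163 j [-11.2  26.3 121.1  57.3  11.4 -85.8]
tool ang 10.2 pos ang 10.8 r 61.4 Ftan(ccw) 3.3 T 0.26
```

Request:
{"name": "play_rows", "arguments": {
  "commands": [
    [[-0.0007,0.0021,-0.0002],[0.016,0.003,-0.031]],
    [[-0.0013,0.0041,-0.0003],[0.032,0.006,-0.062]],
    [[-0.0018,0.0062,-0.0004],[0.048,0.008,-0.092]]
  ]
}}

```text
time_s: 31.32
position: [0.5172, 0.064, 0.1616]
tcp_rot: [[0.856, 0.462, -0.234], [0.224, 0.078, 0.972], [0.467, -0.884, -0.036]]
force: [-3.3, -5.0, 1.2]
opening: 0.166
```

```bash
python3 chk.py; python3 - <<'E'
from h import *
import rig
ims=[]
for n,a in (("scene",(320,170,360,210)),("side",(160,220,210,260))):
    c=rig.capture(n); np.savez(n+"7.npz",**c)
    f=cv2.cvtColor(c["frame"],cv2.COLOR_RGB2BGR)[a[1]:a[3],a[0]:a[2]]
    ims.append(cv2.resize(cv2.convertScaleAbs(f,alpha=1.),(300,400) if n=="scene" else (500,400),interpolation=cv2.INTER_CUBIC))
cv2.imwrite("pics/stop7.png",np.hstack(ims))
E
```

```text
t 31.32 grasp hub mm [-61.1  -5.    1.9] F hub [-3.1 -4.3  3. ] M [-0.71  0.69  0.05] open 0.166 j [-10.3  26.3 121.3  57.7  10.9 -79.4]
tool ang 4.2 pos ang 4.6 r 61.3 Ftan(ccw) 4.1 T 0.3
```

View pics/stop7.png

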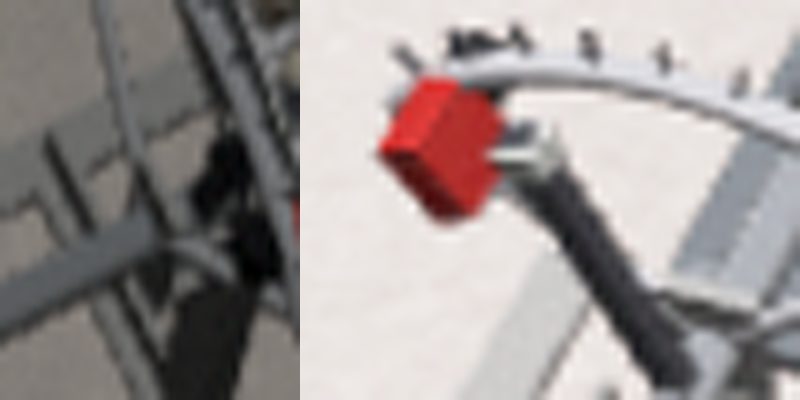

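Request:
{"name": "play_rows", "arguments": {
  "commands": [
    [[-0.0003,0.0013,0],[0.01,0.002,-0.019]],
    [[-0.0006,0.0026,0],[0.02,0.0035,-0.0385]]
  ]
}}

```text
time_s: 31.68
position: [0.5166, 0.0667, 0.1615]
tcp_rot: [[0.865, 0.462, -0.198], [0.182, 0.078, 0.98], [0.468, -0.884, -0.016]]
force: [-2.2, -3.8, -0.3]
opening: 0.164
```

```bash
python3 chk.py
```

```text
t 31.68 grasp hub mm [-61.3  -2.2   1.9] F hub [-2.6 -3.4  1.1] M [-0.66  0.74  0.15] open 0.164 j [-10.   26.3 121.4  57.5  10.7 -76.5]
tool ang 1.7 pos ang 2.1 r 61.3 Ftan(ccw) 3.3 T 0.35
```

Request:
{"name": "play_rows", "arguments": {
  "commands": [
    [[-0.0002,0.0013,0],[0.01,0.002,-0.019]],
    [[-0.0004,0.0027,0],[0.02,0.0035,-0.0385]]
  ]
}}

```text
time_s: 31.92
position: [0.5162, 0.0694, 0.1615]
tcp_rot: [[0.873, 0.461, -0.159], [0.139, 0.078, 0.987], [0.468, -0.884, 0.004]]
force: [-2.9, -4.6, 0.1]
opening: 0.16
```

```bash
python3 chk.py
```

```text
t 31.93 grasp hub mm [-61.3   0.6   1.8] F hub [-3.2 -4.   1.8] M [-0.65  0.82  0.07] open 0.16 j [ -9.6  26.3 121.4  57.2  10.6 -73.3]
tool ang -0.8 pos ang -0.5 r 61.3 Ftan(ccw) 4.0 T 0.32
```

Request:
{"name": "play_rows", "arguments": {
  "commands": [
    [[-0.0002,0.0013,0],[0.01,0.002,-0.019]],
    [[-0.0003,0.0027,0],[0.02,0.0035,-0.0385]]
  ]
}}

```text
time_s: 32.17
position: [0.5158, 0.0722, 0.1615]
tcp_rot: [[0.879, 0.461, -0.121], [0.096, 0.078, 0.992], [0.467, -0.884, 0.025]]
force: [-4.1, -4.0, 0.2]
opening: 0.162
```

```bash
python3 chk.py; cat > gap.py <<'E'
from h import *
import rig
c=rig.capture("side"); f=c["frame"].astype(int)[225:250,160:205]; h=cv2.cvtColor(c["frame"],cv2.COLOR_RGB2HSV).astype(int)[225:250,160:205]
red=((h[...,0]<8)|(h[...,0]>172))&(h[...,1]>110); v,u=np.nonzero(red); print("red ctr",u.mean()+160,v.mean()+225,len(u),"right",u.max()+160)
dk=(h[...,2]<90)&(h[...,1]<110)&(np.arange(225,250)[:,None]>240); v,u=np.nonzero(dk)
for r in (242,245,248): print(r,u[v==r-225]+160)
E
python3 gap.py
```

```text
t 32.17 grasp hub mm [-61.2   3.3   1.8] F hub [-4.  -3.3  2.4] M [-0.71  0.8   0.04] open 0.162 j [ -9.1  26.3 121.4  56.8  10.4 -70.1]
tool ang -3.3 pos ang -3.1 r 61.3 Ftan(ccw) 3.5 T 0.26
red ctr 173.98275862068965 234.06896551724137 116 right 179
242 [185 186 187 188]
245 [187 188 189 190]
248 [189 190 191 192]
```

Request:
{"name": "play_rows", "arguments": {
  "commands": [
    [[-0.0001,0.0016,0],[0.012,0.002,-0.023]],
    [[-0.0002,0.0032,0.0001],[0.024,0.004,-0.046]]
  ]
}}

```text
time_s: 32.48
position: [0.5155, 0.0755, 0.1616]
tcp_rot: [[0.884, 0.461, -0.075], [0.044, 0.079, 0.996], [0.465, -0.884, 0.049]]
force: [-4.3, -5.2, 1.2]
opening: 0.161
```

```bash
python3 chk.py; python3 gap.py
```

```text
t 32.48 grasp hub mm [-60.9   6.6   1.8] F hub [-3.9 -4.3  3.5] M [-0.68  0.78  0.05] open 0.161 j [ -8.7  26.3 121.3  56.3  10.2 -66.2]
tool ang -6.3 pos ang -6.2 r 61.3 Ftan(ccw) 4.7 T 0.34
red ctr 173.91304347826087 234.11304347826086 115 right 179
242 [184 185 186 187 188]
245 [186 187 188 189 190]
248 [188 189 190 191 192]
```

Request:
{"name": "play_rows", "arguments": {
  "commands": [
    [[-0.0001,0.0016,0.0001],[0.012,0.002,-0.023]],
    [[-0.0001,0.0032,0.0002],[0.024,0.004,-0.046]]
  ]
}}

```text
time_s: 32.78
position: [0.5153, 0.0787, 0.1618]
tcp_rot: [[0.887, 0.461, -0.03], [-0.008, 0.079, 0.997], [0.462, -0.884, 0.073]]
force: [-2.8, -4.8, 1.8]
opening: 0.163
```

```bash
python3 chk.py; python3 gap.py|head -1
```

```text
t 32.77 grasp hub mm [-60.5   9.8   1.7] F hub [-2.3 -4.3  3.3] M [-0.72  0.79  0.01] open 0.163 j [ -8.2  26.3 121.3  55.6  10.  -62.1]
tool ang -9.2 pos ang -9.3 r 61.2 Ftan(ccw) 4.6 T 0.29
red ctr 173.8125 234.07142857142858 112 right 179
```

Request:
{"name": "play_rows", "arguments": {
  "commands": [
    [[0,0.0014,0.0001],[0.01,0.002,-0.019]],
    [[0,0.0027,0.0002],[0.02,0.0035,-0.0385]]
  ]
}}

```text
time_s: 33.08
position: [0.5153, 0.0814, 0.162]
tcp_rot: [[0.887, 0.461, 0.009], [-0.051, 0.079, 0.996], [0.458, -0.884, 0.093]]
force: [-5.4, -4.3, 1.4]
opening: 0.158
```

```bash
python3 chk.py; python3 gap.py|head -1
```

```text
t 33.08 grasp hub mm [-60.   12.5   1.7] F hub [-4.7 -3.3  4.1] M [-0.61  0.81  0.11] open 0.158 j [ -7.8  26.3 121.2  54.8   9.9 -58.5]
tool ang -11.7 pos ang -11.8 r 61.2 Ftan(ccw) 4.2 T 0.37
red ctr 173.77272727272728 234.0 110 right 179
```

Request:
{"name": "play_rows", "arguments": {
  "commands": [
    [[0.0001,0.001,0.0001],[0.008,0.0015,-0.0155]],
    [[0.0001,0.0021,0.0002],[0.016,0.003,-0.031]]
  ]
}}

```text
time_s: 33.38
position: [0.5154, 0.0836, 0.1623]
tcp_rot: [[0.887, 0.461, 0.039], [-0.085, 0.079, 0.993], [0.455, -0.884, 0.109]]
force: [-4.4, -4.5, 1.1]
opening: 0.163
```

```bash
python3 chk.py; python3 gap.py|head -1
```

```text
t 33.38 grasp hub mm [-59.5  14.6   1.7] F hub [-4.  -3.7  3.3] M [-0.63  0.82  0.11] open 0.163 j [ -7.4  26.2 121.2  54.    9.8 -55.3]
tool ang -13.7 pos ang -13.8 r 61.2 Ftan(ccw) 4.5 T 0.39
red ctr 173.78378378378378 234.06306306306305 111 right 179
```

Request:
{"name": "play_rows", "arguments": {
  "commands": [
    [[0.0001,0.001,0.0001],[0.008,0.0015,-0.0155]],
    [[0.0002,0.0021,0.0003],[0.016,0.003,-0.031]]
  ]
}}

```text
time_s: 33.67
position: [0.5155, 0.0858, 0.1625]
tcp_rot: [[0.885, 0.46, 0.07], [-0.12, 0.079, 0.99], [0.45, -0.884, 0.125]]
force: [-4.3, -4.1, 0.4]
opening: 0.164
```

```bash
python3 chk.py; python3 gap.py|head -1
```

```text
t 33.67 grasp hub mm [-58.9  16.8   1.7] F hub [-4.1 -3.3  2.6] M [-0.62  0.81 -0.01] open 0.164 j [ -7.1  26.2 121.1  53.    9.7 -52. ]
tool ang -15.7 pos ang -15.9 r 61.3 Ftan(ccw) 4.3 T 0.25
red ctr 173.75454545454545 234.04545454545453 110 right 179
```

Still free (T 0.25). Continue.

Request:
{"name": "play_rows", "arguments": {
  "commands": [
    [[0.0001,0.001,0.0002],[0.008,0.0015,-0.0155]],
    [[0.0003,0.0021,0.0004],[0.016,0.003,-0.031]]
  ]
}}

```text
time_s: 33.98
position: [0.5157, 0.0879, 0.1628]
tcp_rot: [[0.882, 0.46, 0.101], [-0.154, 0.079, 0.985], [0.445, -0.885, 0.14]]
force: [-5.3, -3.4, 0.7]
opening: 0.158
```

```bash
python3 chk.py; python3 gap.py
```

```text
t 33.98 grasp hub mm [-58.3  18.8   1.7] F hub [-4.8 -2.5  3.4] M [-0.61  0.89  0.07] open 0.158 j [ -6.8  26.2 120.9  51.8   9.7 -48.6]
tool ang -17.7 pos ang -17.9 r 61.2 Ftan(ccw) 3.8 T 0.3
red ctr 173.74545454545455 234.04545454545453 110 right 179
242 [184 185 186 187 188]
245 [186 187 188 189 190]
248 [188 189 190 191 192]
```

Request:
{"name": "play_rows", "arguments": {
  "commands": [
    [[0.0001,0.001,0.0002],[0.008,0.0015,-0.0155]],
    [[0.0004,0.0021,0.0005],[0.016,0.003,-0.031]]
  ]
}}

```text
time_s: 34.28
position: [0.516, 0.0901, 0.1631]
tcp_rot: [[0.879, 0.459, 0.132], [-0.188, 0.079, 0.979], [0.439, -0.885, 0.156]]
force: [-4.5, -4.1, -0.6]
opening: 0.159
```

```bash
python3 chk.py; cat > sub.py <<'E'
from h import *
import rig,glob
c=rig.capture("side"); 
def f(c):
    g=c["frame"].astype(float).mean(2); out=[]
    for r in (238,240,242,244,246):
        w=np.clip(150-g[r,178:196],0,None); out.append(((w*np.arange(178,196)).sum()/w.sum()).round(2))
    return out
for n in ("side6.npz","side7.npz"): print(n,f(dict(np.load(n))))
print("now",f(c)); print(c["frame"][236,174:188].tolist())
E
python3 sub.py
```

```text
t 34.27 grasp hub mm [-57.6  20.9   1.7] F hub [-4.8 -3.3  1.9] M [-0.53  0.93  0.08] open 0.159 j [ -6.4  26.2 120.8  50.5   9.7 -45. ]
tool ang -19.7 pos ang -20.0 r 61.2 Ftan(ccw) 4.7 T 0.36
side6.npz [np.float64(184.57), np.float64(186.93), np.float64(188.11), np.float64(189.02), np.float64(190.63)]
side7.npz [np.float64(183.09), np.float64(185.08), np.float64(186.82), np.float64(188.11), np.float64(189.34)]
now [np.float64(181.78), np.float64(184.14), np.float64(185.62), np.float64(186.97), np.float64(188.33)]
[[177, 45, 45], [180, 51, 46], [168, 46, 42], [131, 55, 53], [86, 81, 80], [80, 80, 78], [94, 94, 91], [141, 140, 138], [178, 178, 175], [166, 165, 165], [90, 85, 86], [178, 170, 168], [232, 225, 222], [236, 230, 227]]
```

Request:
{"name": "play_rows", "arguments": {
  "commands": [
    [[0.0002,0.001,0.0002],[0.008,0.0015,-0.0155]],
    [[0.0005,0.0021,0.0005],[0.016,0.003,-0.031]],
    [[0.0007,0.0026,0.0006],[0.02,0.0037,-0.039]]
  ]
}}

```text
time_s: 34.7
position: [0.5164, 0.0928, 0.1636]
tcp_rot: [[0.872, 0.458, 0.171], [-0.231, 0.079, 0.97], [0.431, -0.885, 0.175]]
force: [-4.8, -3.9, -1.2]
opening: 0.163
```

```bash
python3 chk.py; python3 sub.py|tail -2
```

```text
t 34.7 grasp hub mm [-56.5  23.5   1.7] F hub [-5.3 -3.1  1.5] M [-0.56  0.95  0.11] open 0.163 j [ -6.   26.1 120.6  48.8   9.7 -40.4]
tool ang -22.2 pos ang -22.6 r 61.2 Ftan(ccw) 4.9 T 0.41
now [np.float64(181.71), np.float64(184.01), np.float64(185.29), np.float64(186.86), np.float64(188.2)]
[[177, 46, 45], [174, 44, 41], [166, 50, 45], [114, 55, 54], [86, 82, 80], [79, 78, 78], [94, 96, 94], [149, 149, 147], [173, 174, 171], [152, 153, 152], [95, 92, 94], [177, 168, 168], [234, 227, 225], [235, 229, 226]]
```

Request:
{"name": "play_rows", "arguments": {
  "commands": [
    [[0.0003,0.001,0.0002],[0.008,0.0015,-0.0155]],
    [[0.0006,0.002,0.0005],[0.016,0.003,-0.031]],
    [[0.0009,0.003,0.0007],[0.024,0.0045,-0.0465]]
  ]
}}

```text
time_s: 35.12
position: [0.5171, 0.0959, 0.1642]
tcp_rot: [[0.863, 0.457, 0.216], [-0.281, 0.079, 0.956], [0.42, -0.886, 0.197]]
force: [-4.5, -3.4, -0.8]
opening: 0.161
```

```bash
python3 chk.py; python3 sub.py|tail -2
```

```text
t 35.12 grasp hub mm [-55.2  26.5   1.6] F hub [-4.8 -2.6  1.7] M [-0.5   0.85  0.08] open 0.161 j [ -5.5  26.1 120.4  46.7   9.7 -34.9]
tool ang -25.2 pos ang -25.7 r 61.2 Ftan(ccw) 4.4 T 0.35
now [np.float64(181.52), np.float64(183.84), np.float64(185.22), np.float64(186.69), np.float64(188.2)]
[[177, 46, 44], [176, 46, 41], [166, 49, 49], [122, 63, 62], [83, 81, 81], [81, 84, 82], [110, 110, 108], [160, 160, 156], [165, 165, 163], [120, 120, 120], [142, 136, 135], [230, 223, 221], [233, 227, 224], [235, 230, 227]]
```

Request:
{"name": "play_rows", "arguments": {
  "commands": [
    [[0.0003,0.001,0.0003],[0.008,0.0015,-0.0155]],
    [[0.0007,0.0019,0.0005],[0.016,0.003,-0.031]],
    [[0.0011,0.0029,0.0008],[0.024,0.0045,-0.0465]]
  ]
}}

```text
time_s: 35.55
position: [0.5179, 0.099, 0.1649]
tcp_rot: [[0.851, 0.456, 0.261], [-0.331, 0.079, 0.94], [0.408, -0.886, 0.219]]
force: [-5.9, -2.4, -1.6]
opening: 0.161
```

```bash
python3 chk.py; python3 - <<'E'
from h import *
import rig
c=rig.capture("side"); np.savez("side8.npz",**c)
for n in ("side0","side6","side7","side8"):
    f=np.load(n+".npz")["frame"]
    for r in (233,235,237): print(n,r,[int(x[0])*1000+int(x[1]) for x in f[r,174:188]])
f=cv2.cvtColor(c["frame"],cv2.COLOR_RGB2BGR)[220:260,160:210]
g=cv2.cvtColor(np.load("side7.npz")["frame"],cv2.COLOR_RGB2BGR)[220:260,160:210]
cv2.imwrite("pics/stop8.png",np.hstack([cv2.resize(x,(400,320),interpolation=cv2.INTER_NEAREST) for x in (g,f)]))
E
```

```text
t 35.55 grasp hub mm [-53.7  29.4   1.6] F hub [-6.2 -1.4  1.5] M [-0.37  0.97  0.12] open 0.161 j [ -5.1  26.1 120.1  44.6   9.8 -29.3]
tool ang -28.2 pos ang -28.7 r 61.2 Ftan(ccw) 4.2 T 0.37
side0 233 [153037, 155043, 151036, 151037, 149038, 152041, 150039, 161092, 186171, 216207, 216208, 214204, 214205, 215204]
side0 235 [154041, 152036, 152040, 153041, 149036, 149037, 148051, 167130, 217211, 219210, 216207, 215204, 213202, 215203]
side0 237 [152040, 152040, 153041, 154042, 150038, 138048, 101080, 131130, 174171, 207198, 214203, 215206, 213204, 215206]
side6 233 [180048, 175043, 177044, 174041, 175045, 172045, 173045, 185106, 189171, 111110, 82082, 86087, 135135, 198198]
side6 235 [179049, 179049, 175043, 174041, 175046, 172042, 169061, 187148, 231230, 225225, 191192, 216216, 225225, 138140]
side6 237 [173044, 177049, 176046, 174044, 174045, 159053, 119097, 153151, 174174, 103103, 92094, 93094, 108107, 125127]
side7 233 [178049, 176047, 176046, 175043, 174044, 158054, 99074, 84083, 90092, 155153, 223222, 191186, 232225, 234228]
side7 235 [178047, 177046, 177047, 174045, 179093, 199177, 212214, 219220, 220221, 204203, 165166, 156156, 177172, 233226]
side7 237 [173045, 179048, 176044, 173039, 171044, 158059, 109087, 89088, 87089, 106108, 132133, 80080, 92089, 179169]
side8 233 [178047, 174044, 170046, 129066, 98098, 90093, 137137, 208208, 187186, 218213, 232226, 232225, 232226, 235229]
side8 235 [180048, 169045, 172126, 218218, 215216, 218218, 226226, 170173, 178180, 171172, 176168, 233226, 232225, 233227]
side8 237 [173043, 178050, 171048, 136059, 98092, 92092, 97097, 134135, 160161, 70069, 98095, 181172, 230223, 234228]
```

View pics/stop8.png

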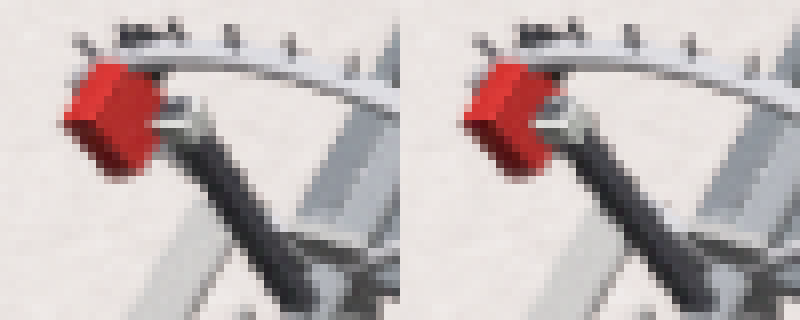

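Request:
{"name": "play_rows", "arguments": {
  "commands": [
    [[0.0004,0.001,0.0003],[0.008,0.0015,-0.0155]],
    [[0.0008,0.0019,0.0005],[0.016,0.003,-0.031]],
    [[0.0012,0.0028,0.0008],[0.024,0.0045,-0.0465]]
  ]
}}

```text
time_s: 35.98
position: [0.5188, 0.102, 0.1656]
tcp_rot: [[0.836, 0.455, 0.305], [-0.38, 0.08, 0.922], [0.395, -0.887, 0.239]]
force: [-5.0, -2.2, -1.6]
opening: 0.166
```

```bash
cat > row.py <<'E'
from h import *
import rig
f=rig.capture("side")["frame"]
for r in (233,235,237): print(r,[int(x[0])*1000+int(x[1]) for x in f[r,170:184]])
E
python3 chk.py; python3 row.py
```

```text
t 35.98 grasp hub mm [-52.1  32.2   1.6] F hub [-5.4 -1.3  1.1] M [-0.32  0.89  0.07] open 0.166 j [ -4.6  26.  119.8  42.4   9.9 -23.8]
tool ang -31.2 pos ang -31.7 r 61.2 Ftan(ccw) 4.0 T 0.32
233 [216057, 216053, 203052, 181049, 176044, 178047, 168047, 139064, 85085, 92092, 137135, 200199, 187187, 214206]
235 [85028, 109031, 169040, 176045, 175042, 180061, 196137, 219219, 215216, 211211, 213211, 182184, 168168, 171167]
237 [86029, 86030, 94026, 130032, 175047, 178048, 164049, 125068, 98090, 90088, 95095, 137138, 130129, 73072]
```

Request:
{"name": "play_rows", "arguments": {
  "commands": [
    [[0.0004,0.0009,0.0003],[0.008,0.0015,-0.0155]],
    [[0.0009,0.0018,0.0006],[0.016,0.003,-0.031]],
    [[0.0014,0.0027,0.0008],[0.024,0.0045,-0.0465]]
  ]
}}

```text
time_s: 36.4
position: [0.5199, 0.1049, 0.1664]
tcp_rot: [[0.82, 0.454, 0.349], [-0.427, 0.08, 0.901], [0.381, -0.887, 0.26]]
force: [-7.2, -1.4, 1.3]
opening: 0.167
```

```bash
python3 chk.py; python3 row.py
```

```text
t 36.4 grasp hub mm [-50.4  34.9   1.5] F hub [-5.8 -0.1  4.6] M [-0.22  0.95  0.09] open 0.167 j [ -4.2  26.  119.5  40.3  10.1 -18.2]
tool ang -34.2 pos ang -34.7 r 61.2 Ftan(ccw) 3.4 T 0.3
233 [215054, 217058, 207054, 176042, 178046, 177047, 162049, 114070, 85084, 102102, 163162, 215214, 190191, 210201]
235 [83029, 110033, 169041, 178046, 176044, 186102, 214192, 218220, 216218, 211213, 189189, 182184, 177178, 194189]
237 [87031, 84023, 93022, 133034, 173043, 177048, 168054, 128072, 96088, 89087, 103104, 139139, 86088, 69073]
```

Request:
{"name": "play_rows", "arguments": {
  "commands": [
    [[0.0005,0.0009,0.0003],[0.008,0.0015,-0.0155]],
    [[0.001,0.0018,0.0006],[0.016,0.003,-0.031]],
    [[0.0015,0.0026,0.0009],[0.024,0.0045,-0.0465]]
  ]
}}

```text
time_s: 36.83
position: [0.5211, 0.1077, 0.1672]
tcp_rot: [[0.801, 0.453, 0.391], [-0.474, 0.08, 0.877], [0.366, -0.888, 0.279]]
force: [-6.4, -0.8, 1.5]
opening: 0.165
```

```bash
python3 chk.py; python3 row.py
```

```text
t 36.83 grasp hub mm [-48.6  37.4   1.5] F hub [-5.   0.3  4.3] M [-0.1   0.9   0.17] open 0.165 j [ -3.8  26.  119.2  38.1  10.3 -12.7]
tool ang -37.2 pos ang -37.7 r 61.3 Ftan(ccw) 2.8 T 0.35
233 [215053, 217057, 206054, 178047, 176044, 179049, 164057, 105079, 86086, 107106, 160159, 190191, 203199, 234227]
235 [82023, 109030, 170044, 176045, 177047, 188106, 216193, 217218, 220221, 220221, 183184, 179180, 164164, 172165]
237 [88034, 84026, 93028, 132036, 174047, 178047, 167049, 131074, 96090, 96094, 115117, 148149, 62060, 71070]
```

Request:
{"name": "play_rows", "arguments": {
  "commands": [
    [[0.0005,0.0009,0.0003],[0.008,0.0015,-0.0155]],
    [[0.001,0.0017,0.0006],[0.016,0.003,-0.031]],
    [[0.0016,0.0026,0.0009],[0.024,0.0045,-0.0465]]
  ]
}}

```text
time_s: 37.25
position: [0.5224, 0.1105, 0.1681]
tcp_rot: [[0.78, 0.452, 0.432], [-0.519, 0.08, 0.851], [0.35, -0.888, 0.297]]
force: [-8.9, -0.2, 2.5]
opening: 0.16
```

```bash
python3 chk.py; python3 row.py
```

```text
t 37.25 grasp hub mm [-46.5  40.    1.5] F hub [-6.6  1.4  6.4] M [-0.01  0.88  0.18] open 0.16 j [ -3.4  25.9 118.9  36.   10.5  -7.3]
tool ang -40.2 pos ang -40.7 r 61.3 Ftan(ccw) 3.2 T 0.38
233 [216056, 217060, 208055, 178046, 179048, 178048, 159052, 100077, 85086, 140141, 209209, 187187, 209203, 233227]
235 [85029, 112034, 171046, 180049, 177048, 178106, 197198, 216218, 218218, 227227, 179181, 179181, 159159, 178170]
237 [86034, 83028, 96029, 132032, 174046, 177046, 160061, 98090, 94090, 91090, 131132, 166167, 60059, 85083]
```

Request:
{"name": "play_rows", "arguments": {
  "commands": [
    [[0.0006,0.0008,0.0003],[0.008,0.0015,-0.0155]],
    [[0.0011,0.0016,0.0006],[0.016,0.003,-0.031]],
    [[0.0017,0.0024,0.0009],[0.024,0.0045,-0.0465]]
  ]
}}

```text
time_s: 37.67
position: [0.5239, 0.1131, 0.1691]
tcp_rot: [[0.757, 0.452, 0.473], [-0.562, 0.081, 0.823], [0.334, -0.889, 0.315]]
force: [-8.6, 1.5, 3.8]
opening: 0.165
```

```bash
python3 chk.py; python3 row.py
```

```text
t 37.67 grasp hub mm [-44.4  42.3   1.4] F hub [-5.4  3.   7.2] M [0.19 0.83 0.17] open 0.165 j [ -3.   25.9 118.5  34.1  10.7  -2. ]
tool ang -43.2 pos ang -43.6 r 61.3 Ftan(ccw) 1.6 T 0.26
233 [215052, 217059, 207055, 180048, 178045, 169048, 131068, 101104, 89088, 141141, 207205, 185186, 215210, 232226]
235 [83027, 110028, 169043, 176048, 173051, 162105, 190191, 215217, 207210, 217216, 187189, 182182, 182182, 205196]
237 [88030, 83027, 93028, 134038, 172044, 170046, 138063, 95085, 93090, 102101, 136137, 136138, 68069, 99097]
```

Request:
{"name": "play_rows", "arguments": {
  "commands": [
    [[0.0006,0.0008,0.0004],[0.008,0.0015,-0.0155]],
    [[0.0012,0.0015,0.0007],[0.016,0.003,-0.031]],
    [[0.0018,0.0023,0.0011],[0.024,0.0045,-0.0465]],
    [[0.0022,0.0027,0.0013],[0.028,0.0052,-0.054]]
  ]
}}

```text
time_s: 38.22
position: [0.5257, 0.1161, 0.1703]
tcp_rot: [[0.727, 0.45, 0.518], [-0.611, 0.081, 0.788], [0.313, -0.889, 0.334]]
force: [-9.4, 2.9, 4.1]
opening: 0.162
```

```bash
python3 chk.py; python3 row.py
```

```text
t 38.23 grasp hub mm [-41.8  45.    1.4] F hub [-5.8  4.5  7.8] M [0.31 0.85 0.21] open 0.162 j [ -2.6  25.8 118.1  31.8  11.1   4.1]
tool ang -46.6 pos ang -47.1 r 61.3 Ftan(ccw) 1.2 T 0.28
233 [214055, 215055, 207057, 177046, 180051, 170048, 137065, 82083, 104103, 164164, 217216, 188188, 208201, 235229]
235 [82023, 109027, 173050, 177045, 178060, 181117, 188190, 215216, 203203, 193194, 188189, 171173, 174168, 234227]
237 [88033, 84024, 95029, 134036, 175048, 167050, 129073, 97092, 87086, 103104, 138139, 111112, 72072, 96092]
```

Request:
{"name": "play_rows", "arguments": {
  "commands": [
    [[0.0006,0.0008,0.0004],[0.008,0.0015,-0.0155]],
    [[0.0012,0.0015,0.0007],[0.016,0.003,-0.031]],
    [[0.0018,0.0022,0.0011],[0.024,0.0045,-0.0465]],
    [[0.0022,0.0026,0.0013],[0.028,0.0052,-0.054]]
  ]
}}

```text
time_s: 38.78
position: [0.5277, 0.119, 0.1716]
tcp_rot: [[0.695, 0.449, 0.561], [-0.657, 0.082, 0.749], [0.291, -0.89, 0.352]]
force: [-9.3, 2.9, 5.7]
opening: 0.166
```

```bash
python3 chk.py; python3 row.py
```

```text
t 38.77 grasp hub mm [-39.1  47.4   1.4] F hub [-5.   4.5  9.1] M [0.51 0.8  0.25] open 0.166 j [ -2.1  25.8 117.6  29.8  11.4  10.1]
tool ang -50.1 pos ang -50.6 r 61.4 Ftan(ccw) 1.0 T 0.31
233 [214054, 217059, 205054, 178049, 176048, 164052, 118070, 83084, 104105, 160160, 198199, 194191, 217201, 234227]
235 [82020, 111033, 169044, 175044, 173075, 162138, 192193, 219220, 222221, 191192, 185186, 170171, 183176, 233226]
237 [89035, 83025, 96034, 133036, 174046, 166049, 129072, 90089, 96093, 114115, 153153, 88087, 70071, 115110]
```

Request:
{"name": "play_rows", "arguments": {
  "commands": [
    [[0.0007,0.0007,0.0004],[0.008,0.0015,-0.0155]],
    [[0.0013,0.0014,0.0008],[0.016,0.003,-0.031]],
    [[0.0019,0.0021,0.0012],[0.024,0.0045,-0.0465]],
    [[0.0023,0.0025,0.0014],[0.028,0.0052,-0.054]]
  ]
}}

```text
time_s: 39.33
position: [0.5299, 0.1217, 0.1729]
tcp_rot: [[0.66, 0.448, 0.602], [-0.702, 0.082, 0.708], [0.268, -0.89, 0.369]]
force: [-10.2, 3.8, 3.8]
opening: 0.158
```

```bash
python3 chk.py; python3 row.py
```

```text
t 39.33 grasp hub mm [-36.2  49.7   1.3] F hub [-6.5  5.5  7.8] M [0.77 0.8  0.31] open 0.158 j [ -1.8  25.8 117.1  27.8  11.8  15.8]
tool ang -53.6 pos ang -54.0 r 61.4 Ftan(ccw) 2.1 T 0.44
233 [216057, 216057, 205057, 176044, 177049, 163059, 97073, 86086, 137134, 213211, 190185, 187162, 216200, 233226]
235 [81024, 111031, 170045, 177048, 174080, 170146, 190189, 222223, 228228, 181185, 186187, 167165, 178170, 234228]
237 [86033, 82018, 95030, 134039, 172047, 162062, 102095, 91089, 92092, 133134, 171172, 63061, 72072, 138133]
```

Request:
{"name": "play_rows", "arguments": {
  "commands": [
    [[0.0007,0.0007,0.0004],[0.008,0.0015,-0.0155]],
    [[0.001,0.001,0.0006],[0.012,0.0022,-0.0232]]
  ]
}}

```text
time_s: 39.62
position: [0.5308, 0.1228, 0.1735]
tcp_rot: [[0.645, 0.448, 0.62], [-0.72, 0.082, 0.689], [0.258, -0.89, 0.376]]
force: [-8.9, 4.9, 3.3]
opening: 0.164
```

```bash
python3 chk.py; python3 row.py; python3 chk.py
```

```text
t 39.62 grasp hub mm [-34.9  50.6   1.3] F hub [-5.4  6.4  6.7] M [0.84 0.75 0.33] open 0.164 j [ -1.6  25.7 116.9  27.1  12.   18.2]
tool ang -55.1 pos ang -55.5 r 61.4 Ftan(ccw) 0.9 T 0.38
233 [216059, 216057, 206057, 177045, 174043, 158050, 97075, 87087, 138137, 208206, 184176, 188140, 215199, 233226]
235 [85031, 109032, 170044, 174042, 178107, 186185, 187188, 222221, 226225, 188190, 188189, 182180, 175166, 236230]
237 [90038, 84027, 93029, 132034, 167047, 137064, 102095, 91088, 97097, 140139, 170172, 60058, 81082, 159151]
t 39.67 grasp hub mm [-34.9  50.7   1.3] F hub [-4.3  7.1  7.4] M [0.94 0.74 0.26] open 0.162 j [ -1.6  25.7 116.9  27.1  12.   18.3]
tool ang -55.1 pos ang -55.5 r 61.4 Ftan(ccw) -0.5 T 0.24
```

Request:
{"name": "play_rows", "arguments": {
  "commands": [
    [[0.0007,0.0006,0.0004],[0.008,0.0015,-0.0155]],
    [[0.0014,0.0013,0.0008],[0.016,0.003,-0.031]],
    [[0.0021,0.0019,0.0012],[0.024,0.0045,-0.0465]],
    [[0.0027,0.0025,0.0016],[0.032,0.006,-0.062]]
  ]
}}

```text
time_s: 40.17
position: [0.5334, 0.1255, 0.1751]
tcp_rot: [[0.6, 0.447, 0.663], [-0.766, 0.082, 0.637], [0.23, -0.891, 0.392]]
force: [-8.1, 7.9, 4.3]
opening: 0.158
```

```bash
python3 chk.py; python3 row.py; python3 - <<'E'
from tab import *
tab((-59,2),[(-59,2),(-59,2),(-59,36),(-53,36),(-44,36),(-34,36),(-24,36),(-14,36),(-4,36),(0,36)])
tab((0,36),[(0,36),(0,20),(0,2),(0,2)])
s=rig.read_state(); print(rows([P(-59,2,62)],s))
E
```

```text
t 40.17 grasp hub mm [-31.5  52.8   1.3] F hub [-3.8  9.2  6.9] M [1.22 0.65 0.35] open 0.158 j [ -1.2  25.7 116.4  25.1  12.5  24.5]
tool ang -59.1 pos ang -59.3 r 61.4 Ftan(ccw) -1.4 T 0.26
233 [212051, 215054, 203054, 177046, 167045, 122055, 81082, 91090, 152151, 225223, 185179, 174130, 216200, 233226]
235 [81020, 110030, 167042, 171049, 160107, 179181, 186188, 214215, 214213, 188190, 187187, 197195, 233227, 235229]
237 [88032, 83026, 90021, 133038, 163050, 121064, 97090, 88089, 104104, 146147, 137136, 73072, 99096, 180172]
base (-59, 2)
[[[0.0, 0.0, 0.0], [0.0, 0.0, 0.0]], [[0.0, 0.0, 0.0], [0.0, 0.0, 0.0]], [[-0.0157, -0.0027, 0.03], [0.0, 0.0, 0.0]], [[-0.0198, -0.0071, 0.0275], [-0.048, -0.008, 0.092]], [[-0.025, -0.0146, 0.0241], [-0.121, -0.021, 0.231]], [[-0.0295, -0.0239, 0.0209], [-0.202, -0.035, 0.385]], [[-0.0324, -0.034, 0.0184], [-0.283, -0.049, 0.539]], [[-0.0337, -0.0446, 0.0168], [-0.363, -0.063, 0.693]], [[-0.0333, -0.0554, 0.016], [-0.444, -0.078, 0.848]], [[-0.0327, -0.0597, 0.0159], [-0.476, -0.083, 0.909]]]
base (0, 36)
[[[0.0, 0.0, 0.0], [0.0, 0.0, 0.0]], [[0.0074, 0.0013, -0.0141], [0.0, 0.0, 0.0]], [[0.0157, 0.0027, -0.03], [0.0, 0.0, 0.0]], [[0.0157, 0.0027, -0.03], [0.0, 0.0, 0.0]]]
[[[-0.001, 0.0, 0.0002], [-0.002, -0.017, -0.0]]]
```

Request:
{"name": "play_rows", "arguments": {
  "commands": [
    [[0.0,0.0,0.0],[0.0,-0.017,0.0]],
    [[0.0,0.0,0.0],[0.0,-0.017,0.0]],
    [[-0.0157,-0.0027,0.03],[0.0,-0.017,0.0]],
    [[-0.0198,-0.0071,0.0275],[-0.048,-0.02,0.092]],
    [[-0.025,-0.0146,0.0241],[-0.121,-0.03,0.231]],
    [[-0.0295,-0.0239,0.0209],[-0.202,-0.045,0.385]],
    [[-0.0324,-0.034,0.0184],[-0.283,-0.06,0.539]],
    [[-0.0337,-0.0446,0.0168],[-0.365,-0.075,0.693]],
    [[-0.0333,-0.0554,0.016],[-0.446,-0.09,0.848]],
    [[-0.033,-0.0597,0.0161],[-0.478,-0.096,0.909]]
  ],
  "gripper": 0.036
}}

```text
time_s: 41.48
position: [0.5061, 0.062, 0.193]
tcp_rot: [[0.864, 0.474, -0.169], [0.15, 0.076, 0.986], [0.48, -0.877, -0.005]]
force: [0.2, -0.0, 0.2]
opening: 0.417
```

Request:
{"name": "play_rows", "arguments": {
  "commands": [
    [[0.0,0.0,0.0],[0.0,0.0,0.0]],
    [[0.0074,0.0013,-0.0141],[0.0,0.0,0.0]],
    [[0.0157,0.0027,-0.03],[0.0,0.0,0.0]],
    [[0.0157,0.0027,-0.03],[0.0,0.0,0.0]]
  ]
}}

```text
time_s: 41.98
position: [0.5208, 0.0659, 0.1618]
tcp_rot: [[0.866, 0.471, -0.166], [0.147, 0.078, 0.986], [0.478, -0.879, -0.002]]
force: [0.5, 0.0, -0.3]
opening: 0.414
```

```bash
python3 chk.py; python3 row.py; python3 - <<'E'
from tab import *
s=rig.read_state(); print(rows([P(0,2,61.5)],s))
tab((0,2),[(0,2)]*4+[(-2,2),(-4,2),(-6,2)])
for b in (-6,-10,-14,-18,-22,-26,-30,-34): tab((b,2),[(b-1.4,2),(b-2.8,2),(b-4,2)])
E
```

```text
t 41.98 grasp hub mm [-57.6  -3.7   0.2] F hub [ 0.3 -0.1 -0.5] M [0.   0.15 0.03] open 0.414 j [-10.   26.5 121.2  61.1  10.4 -78.1]
tool ang -0.3 pos ang 3.7 r 57.8 Ftan(ccw) 0.1 T 0.03
233 [216057, 216055, 207056, 179047, 171048, 124054, 87087, 92092, 153152, 221221, 186179, 177132, 214198, 235229]
235 [81024, 108025, 169042, 179060, 184122, 182185, 187188, 214214, 207208, 191192, 185188, 199197, 234227, 236230]
237 [86030, 87025, 91020, 134038, 162045, 126070, 96091, 94091, 104106, 149151, 139140, 72071, 102099, 181173]
[[[-0.0044, 0.0029, -0.0006], [0.001, 0.01, 0.006]]]
base (0, 2)
[[[0.0, 0.0, 0.0], [0.0, 0.0, 0.0]], [[0.0, 0.0, 0.0], [0.0, 0.0, 0.0]], [[0.0, 0.0, 0.0], [0.0, 0.0, 0.0]], [[0.0, 0.0, 0.0], [0.0, 0.0, 0.0]], [[-0.0003, 0.0021, 0.0], [0.016, 0.003, -0.031]], [[-0.0006, 0.0043, 0.0001], [0.032, 0.006, -0.062]], [[-0.0008, 0.0064, 0.0002], [0.048, 0.008, -0.092]]]
base (-6, 2)
[[[-0.0001, 0.0015, 0.0001], [0.011, 0.002, -0.022]], [[-0.0002, 0.003, 0.0002], [0.023, 0.004, -0.043]], [[-0.0002, 0.0043, 0.0003], [0.032, 0.006, -0.062]]]
base (-10, 2)
[[[-0.0, 0.0015, 0
[... 454 characters left out ...]
, 0.006, -0.062]]]
base (-22, 2)
[[[0.0003, 0.0015, 0.0003], [0.011, 0.002, -0.022]], [[0.0006, 0.0029, 0.0006], [0.023, 0.004, -0.043]], [[0.0009, 0.0042, 0.0008], [0.032, 0.006, -0.062]]]
base (-26, 2)
[[[0.0004, 0.0014, 0.0003], [0.011, 0.002, -0.022]], [[0.0007, 0.0029, 0.0007], [0.023, 0.004, -0.043]], [[0.0011, 0.0041, 0.001], [0.032, 0.006, -0.062]]]
base (-30, 2)
[[[0.0004, 0.0014, 0.0004], [0.011, 0.002, -0.022]], [[0.0009, 0.0028, 0.0007], [0.023, 0.004, -0.043]], [[0.0014, 0.004, 0.0011], [0.032, 0.006, -0.062]]]
base (-34, 2)
[[[0.0005, 0.0014, 0.0004], [0.011, 0.002, -0.022]], [[0.0011, 0.0027, 0.0008], [0.023, 0.004, -0.043]], [[0.0016, 0.0038, 0.0012], [0.032, 0.006, -0.062]]]
```

Request:
{"name": "play_rows", "arguments": {
  "commands": [
    [[-0.004,0.0027,-0.0003],[0.001,0.01,0.006]],
    [[-0.0044,0.0029,-0.0004],[0.001,0.01,0.006]]
  ]
}}

```text
time_s: 42.28
position: [0.5157, 0.0688, 0.1626]
tcp_rot: [[0.869, 0.463, -0.173], [0.153, 0.081, 0.985], [0.47, -0.882, -0.001]]
force: [-0.1, 0.4, 0.5]
opening: 0.411
```

Request:
{"name": "play_rows", "arguments": {
  "commands": [
    [[0,0,0],[0,0,0]],
    [[0,0,0],[0,0,0]],
    [[0,0,0],[0,0,0]],
    [[0,0,0],[0,0,0]],
    [[-0.0002,0.0015,0.0],[0.011,0.002,-0.022]],
    [[-0.0004,0.003,0.0001],[0.023,0.004,-0.043]],
    [[-0.0006,0.0043,0.0001],[0.032,0.006,-0.062]]
  ],
  "gripper": 0.0
}}

```text
time_s: 43.15
position: [0.5153, 0.0725, 0.1621]
tcp_rot: [[0.88, 0.463, -0.11], [0.082, 0.079, 0.993], [0.469, -0.883, 0.032]]
force: [-0.4, -2.7, 1.9]
opening: 0.163
```

```bash
python3 chk.py; python3 row.py
```

```text
t 43.15 grasp hub mm [-61.2   3.8   2.5] F hub [ 0.1 -2.6  2.1] M [-0.51  0.18  0.09] open 0.163 j [ -9.2  26.2 121.5  57.6  10.4 -70.1]
tool ang -4.0 pos ang -3.5 r 61.3 Ftan(ccw) 2.6 T 0.25
233 [215054, 216058, 209057, 177044, 173051, 141070, 84083, 101099, 157158, 207209, 192182, 176117, 216201, 234228]
235 [82026, 109027, 170042, 177070, 178132, 183184, 197197, 225225, 196197, 193195, 185185, 199194, 235229, 236231]
237 [85024, 84021, 93031, 133034, 167052, 129073, 96091, 92090, 110111, 148151, 97098, 73073, 98095, 181174]
```

Request:
{"name": "play_rows", "arguments": {
  "commands": [
    [[-0.0001,0.0015,0.0001],[0.011,0.002,-0.022]],
    [[-0.0002,0.003,0.0001],[0.023,0.004,-0.043]],
    [[-0.0003,0.0043,0.0002],[0.032,0.006,-0.062]]
  ]
}}

```text
time_s: 43.58
position: [0.515, 0.077, 0.1623]
tcp_rot: [[0.885, 0.462, -0.048], [0.012, 0.079, 0.997], [0.465, -0.883, 0.065]]
force: [-1.6, -4.0, 2.2]
opening: 0.164
```

```bash
python3 chk.py; cat > gap3.py <<'E'
from h import *
import rig
yaw=HUB[3]; cs,sn=np.cos(yaw),np.sin(yaw); Rs=np.array([[cs,-sn,0],[sn,cs,0],[0,0,1]]); o=np.array([*HUB[:2],0])
c0=dict(np.load("side0.npz")); c=rig.capture("side"); np.savez("side9.npz",**c)
Q0=(cloud(c0)-o)@Rs*1000; Q=(cloud(c)-o)@Rs*1000
h=cv2.cvtColor(c0["frame"],cv2.COLOR_RGB2HSV).astype(int); px=68
A=lambda q:np.degrees(np.arctan2(q[:,0]-px,q[:,2]-150)); R=lambda q:np.hypot(q[:,0]-px,q[:,2]-150)
m=np.zeros(h.shape[:2],bool); m[222:250,160:186]=1
red=m&((h[...,0]<8)|(h[...,0]>172))&(h[...,1]>110)
for k,mm in (("dark",red&(h[...,2]<165)),("light",red&(h[...,2]>=165))):
    q=Q0[mm]; print(k,len(q),"A",np.percentile(A(q),[5,25,50,75,95]).round(1),"r",np.percentile(R(q),[5,50,95]).round(0),"y",np.percentile(q[:,1],[5,50,95]).round(0))
hh=cv2.cvtColor(c["frame"],cv2.COLOR_RGB2HSV).astype(int)
d=m&~(((hh[...,0]<8)|(hh[...,0]>172))&(hh[...,1]>110))&(abs(Q[...,1]-178)<25)&(Q[...,2]>190)&(np.arange(384)[:,None]>230)
q=Q[d]; print("striker",len(q),"A",np.percentile(A(q),[3,10,25,50,75,90,97]).round(1),"r",np.percentile(R(q),[5,50,95]).round(0),"y",np.percentile(q[:,1],[5,50,95]).round(0))
for r in (232,233,234,235,236,237): print(r,[(int(u),round(float(A(Q[r,u][None])[0]),1),round(float(R(Q[r,u][None])[0])),round(float(Q[r,u,1]))) for u in range(173,182,1)])
E
python3 gap3.py
```

```text
t 43.58 grasp hub mm [-60.7   8.3   2.5] F hub [-1.  -3.7  3. ] M [-0.58  0.16  0.11] open 0.164 j [ -8.5  26.2 121.4  56.6  10.1 -64.4]
tool ang -8.1 pos ang -7.8 r 61.3 Ftan(ccw) 3.8 T 0.35
dark 98 A [38.2 39.6 40.4 41.7 44.1] r [ 99. 110. 122.] y [166. 183. 192.]
light 29 A [38.4 39.4 41.1 42.7 44.2] r [122. 125. 127.] y [168. 179. 191.]
striker 98 A [32.3 32.6 33.5 35.  38.5 42.2 47.7] r [ 74. 100. 116.] y [177. 187. 191.]
232 [(173, 39.4, 121, 181), (174, 38.6, 119, 180), (175, 38.4, 117, 178), (176, 40.0, 113, 174), (177, 37.1, 113, 176), (178, 33.9, 114, 178), (179, 33.1, 113, 177), (180, 41.7, 102, 163), (181, 129.8, 229, 6)]
233 [(173, 37.7, 121, 186), (174, 39.1, 118, 182), (175, 37.7, 116, 181), (176, 35.0, 117, 183), (177, 34.4, 115, 182), (178, 32.7, 114, 182), (179, 32.6, 112, 180), (180, 33.0, 109, 177), (181, 40.4, 99, 165)]
234 [(173, 40.3, 118, 184), (174, 38.8, 116, 184), (175, 37.0, 116, 185), (176, 34.3, 116, 186), (177, 33.9, 114, 185), (178, 32.5, 113, 184), (179, 32.6, 110, 182), (180, 32.6, 107, 180), (181, 33.2, 104, 177)]
235 [(173, 40.2, 116, 187), (174, 38.7, 115, 187), (175, 36.4, 115, 188), (176, 34.6, 114, 188), (177, 32.9, 113, 188), (178, 32.3, 112, 187), (179, 31.6, 110, 185), (180, 32.7, 106, 182), (181, 42.2, 95, 168)]
236 [(173, 39.5, 115, 190), (174, 38.4, 114, 189), (175, 36.4, 113, 190), (176, 36.8, 110, 187), (177, 31.7, 113, 192), (178, 31.4, 111, 190), (179, 32.3, 107, 187), (180, 32.4, 105, 184), (181, 32.9, 101, 181)]
237 [(173, 39.5, 114, 192), (174, 41.2, 110, 188), (175, 38.3, 110, 190), (176, 36.6, 109, 190), (177, 35.2, 108, 189), (178, 32.3, 109, 191), (179, 33.2, 105, 188), (180, 33.1, 102, 186), (181, 33.0, 100, 183)]
```

Request:
{"name": "play_rows", "arguments": {
  "commands": [
    [[0,0.0016,0.0001],[0.012,0.002,-0.023]],
    [[0,0.0032,0.0003],[0.024,0.004,-0.046]],
    [[0.0001,0.0048,0.0004],[0.036,0.006,-0.069]],
    [[0.0002,0.0059,0.0006],[0.044,0.0075,-0.085]]
  ]
}}

```text
time_s: 44.12
position: [0.515, 0.083, 0.1628]
tcp_rot: [[0.886, 0.462, 0.037], [-0.083, 0.079, 0.993], [0.456, -0.883, 0.108]]
force: [0.1, -5.3, 1.9]
opening: 0.163
```

```bash
python3 chk.py; python3 gap3.py | grep -E "striker|^23[456]"
```

```text
t 44.12 grasp hub mm [-59.7  14.1   2.4] F hub [ 0.2 -5.3  2. ] M [-0.82  0.27  0.15] open 0.163 j [ -7.6  26.2 121.3  54.7   9.8 -56.3]
tool ang -13.5 pos ang -13.3 r 61.3 Ftan(ccw) 5.1 T 0.46
striker 101 A [32.7 33.4 34.4 36.  39.3 43.8 46.8] r [ 76.  99. 116.] y [168. 187. 191.]
234 [(173, 39.4, 118, 186), (174, 39.1, 116, 184), (175, 37.4, 115, 184), (176, 35.3, 115, 185), (177, 33.0, 115, 186), (178, 33.1, 112, 183), (179, 33.0, 110, 181), (180, 34.4, 106, 177), (181, 41.0, 97, 167)]
235 [(173, 39.4, 117, 188), (174, 37.8, 116, 188), (175, 36.7, 114, 187), (176, 34.0, 115, 189), (177, 34.2, 112, 186), (178, 34.8, 109, 183), (179, 32.3, 109, 185), (180, 32.7, 106, 182), (181, 42.5, 95, 168)]
236 [(173, 39.5, 115, 190), (174, 38.8, 114, 189), (175, 36.6, 113, 190), (176, 34.8, 112, 190), (177, 33.3, 112, 190), (178, 34.7, 107, 186), (179, 33.4, 106, 185), (180, 34.2, 103, 182), (181, 35.3, 99, 178)]
```

Request:
{"name": "play_rows", "arguments": {
  "commands": [
    [[0.0001,0.001,0.0001],[0.008,0.0015,-0.0155]],
    [[0.0001,0.0021,0.0003],[0.016,0.003,-0.031]]
  ]
}}

```text
time_s: 44.42
position: [0.5151, 0.0846, 0.163]
tcp_rot: [[0.884, 0.462, 0.067], [-0.116, 0.078, 0.99], [0.452, -0.883, 0.123]]
force: [-1.3, -6.6, 0.0]
opening: 0.164
```

```bash
python3 chk.py; python3 gap3.py | grep -E "striker|^23[456]"; python3 chk.py|tail -1
```

```text
t 44.42 grasp hub mm [-59.2  15.7   2.4] F hub [-2.1 -6.3  1.1] M [-1.05  0.37  0.3 ] open 0.164 j [ -7.3  26.1 121.2  53.8   9.7 -53.2]
tool ang -15.5 pos ang -14.9 r 61.3 Ftan(ccw) 6.6 T 0.71
striker 102 A [33.  33.6 34.5 36.2 39.6 43.8 48.2] r [ 75.  99. 116.] y [171. 187. 191.]
234 [(173, 39.3, 118, 186), (174, 38.4, 117, 185), (175, 36.1, 117, 186), (176, 35.6, 115, 184), (177, 33.2, 115, 186), (178, 33.5, 112, 183), (179, 33.9, 109, 180), (180, 33.8, 106, 178), (181, 40.7, 97, 167)]
235 [(173, 39.1, 117, 188), (174, 37.8, 116, 188), (175, 36.0, 115, 188), (176, 33.8, 115, 189), (177, 32.8, 114, 188), (178, 34.0, 110, 184), (179, 32.3, 109, 185), (180, 33.6, 105, 181), (181, 40.0, 97, 170)]
236 [(173, 39.0, 116, 191), (174, 38.8, 114, 189), (175, 37.0, 113, 189), (176, 35.1, 112, 190), (177, 34.1, 111, 189), (178, 33.2, 109, 188), (179, 33.0, 107, 186), (180, 34.2, 103, 182), (181, 34.6, 100, 179)]
tool ang -15.5 pos ang -15.1 r 61.3 Ftan(ccw) 5.4 T 0.57
```

Request:
{"name": "play_rows", "arguments": {
  "commands": [
    [[0,0,0],[0,0,0]],
    [[0,0,0],[0,0,0]],
    [[0,0,0],[0,0,0]],
    [[-0.0083,-0.0014,0.0159],[0,0,0]],
    [[-0.0185,-0.0032,0.0353],[0,0,0]],
    [[-0.037,-0.0065,0.0706],[0,0,0]],
    [[-0.0555,-0.01,0.106],[0,0,0]],
    [[-0.0555,-0.01,0.126],[0,0,0]],
    [[-0.0555,-0.01,0.126],[0,0,0]]
  ],
  "gripper": 0.036
}}

```text
time_s: 45.6
position: [0.4601, 0.0752, 0.2908]
tcp_rot: [[0.883, 0.465, 0.066], [-0.116, 0.079, 0.99], [0.456, -0.882, 0.124]]
force: [0.4, -0.4, 0.3]
opening: 0.416
```

```bash
python3 chk.py; python3 gap3.py | grep -E "striker|^23[456]"; python3 - <<'E'
from h import *
yaw=HUB[3]
a=np.load("side0.npz")["frame"].astype(int); b=np.load("side9.npz")["frame"]
for n,f in (("0",a.astype(np.uint8)),("9",b)):
    h=cv2.cvtColor(f,cv2.COLOR_RGB2HSV).astype(int)
    m=(((h[...,0]<8)|(h[...,0]>172))&(h[...,1]>110)); m[:222]=0;m[250:]=0;m[:,:160]=0;m[:,186:]=0
    v,u=np.nonzero(m); k=u<172; print(n,"stop left/top/bottom",u.min(),v.min(),v.max(),"ctr of left part",u[k].mean().round(2),v[k].mean().round(2),k.sum())
d=np.abs(a-b.astype(int)).sum(2); 
for nm,(x0,y0,x1,y1) in dict(meter=(255,260,315,310),lamp=(268,225,318,250),bottle=(288,122,312,165),tape=(242,150,272,178),tray=(308,162,352,195),driver=(238,318,264,380)).items(): print(nm,(d[y0:y1,x0:x1]>90).mean().round(3))
E
```

```text
t 45.6 grasp hub mm [-48.4  15.9 141.4] F hub [ 0.4 -0.5  0.1] M [-0.03  0.19  0.01] open 0.416 j [-10.3   6.1 119.5  19.3  29.1 -19.6]
tool ang -15.4 pos ang -18.2 r 51.0 Ftan(ccw) 0.3 T 0.03
striker 99 A [33.  33.9 34.4 35.7 39.3 44.  47.5] r [ 75.  99. 116.] y [170. 187. 191.]
234 [(173, 38.5, 119, 187), (174, 38.1, 117, 185), (175, 36.6, 116, 185), (176, 35.1, 115, 185), (177, 34.4, 113, 184), (178, 33.2, 112, 183), (179, 33.9, 109, 180), (180, 33.8, 106, 178), (181, 40.1, 98, 168)]
235 [(173, 39.5, 117, 188), (174, 37.4, 116, 188), (175, 35.4, 116, 189), (176, 34.6, 114, 188), (177, 34.3, 112, 186), (178, 33.4, 110, 185), (179, 33.9, 107, 182), (180, 35.2, 103, 178), (181, 40.4, 96, 170)]
236 [(173, 38.9, 116, 191), (174, 38.5, 114, 189), (175, 37.0, 113, 189), (176, 34.9, 112, 190), (177, 32.5, 112, 191), (178, 31.7, 111, 190), (179, 34.1, 105, 184), (180, 34.2, 103, 182), (181, 34.8, 100, 179)]
0 stop left/top/bottom 168 228 241 ctr of left part 170.04 233.68 25
9 stop left/top/bottom 168 228 241 ctr of left part 170.04 233.68 25
meter 0.0
lamp 0.0
bottle 0.16
tape 0.189
tray 0.495
driver 0.0
```

```bash
python3 -c "
from rig import *
print(hand_in())"
```

```text
the job is handed in; nothing more can be done
None
```

I drew the bolt, swung the lock bar back, and wound the wheel clockwise until the striker met the red stop. I then let go, backed off and handed the job in at about 46 s.

- **Bolt:** drawn about 24 mm, until the pull force rose with no further travel. The wrist camera showed it about 25 mm along.
- **Lock bar:** lifted and swung back to about 1.88 rad, measured in the side camera (full travel is 1.9). I released it there.
- **Wheel:** turned about 497° (roughly 8.7 rad) in several strokes, the last part in small steps. I stopped when the wheel torque rose from about 0.3 to 0.6–0.7 N m and the wheel began to lag. That is close to the torque at which the stop slips. The depth images, accurate to about 1° of tray tilt, also showed the striker close to the stop. The turn count comes from adding up the strokes.
- **Stop:** its outline in the side image sits on the same pixels as at the start, so I saw no slip.
- **Bystanders:** the meter, lamp and screwdriver are unchanged in the image. The bottle, tape and small egg tray showed image changes. I put these down to the arm covering that part of the view, since it never went near them, but I did not check them separately.
- **Eggs:** the path kept clear of the tray, but I made no separate check of the eggs.

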